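# Change over the middle setting master in the rack

## Robot

A 7-joint arm with a two-finger parallel gripper is mounted at the origin on a cart in front of the work surface, level with it; the furniture and walls round the work are solid. World frame = base frame: x ahead of the robot, y to its left, z up, the work surface at z = 0. Lengths are in m, angles in rad, forces in N, time in s.
With the tool pointing down it reaches from about 0.425 to 0.825 m from the base axis. Payload 3.6 kg.
Tool frame: the origin (TCP) lies midway between the tips of the shut fingers; the grasp point (between the pads) lies 19 mm behind it; z points along the fingers, y is the direction in which the jaws open and shut (so a half turn about z gives the same grasp; the last joint's range is limited). The gripper opens to 85 mm and grips with 20 to 120 N. Pads are 22 mm wide; open, the fingers measure 114 mm over their backs; the gripper's body (76 mm by 85 mm) begins 54 mm behind the grasp point. The pads swing forward as they close: fully open they stand 13 mm farther back than shut.
Start: joints at [1.077, 0.615, -0.013, 1.423, 0.008, 1.103, -0.04], TCP at [0.293, -0.58, 0.231] pointing down, gripper open.
Joint ranges: [-3.12, 3.12], [-0.3, 2.06], [-1.34, 1.32], [0.26, 2.42], [-1.36, 4.5], [0.01, 1.98], [-2.84, 2.84]. Speed limits (rad/s): [2.79, 2.79, 3.14, 3.14, 3.14, 3.14, 3.14].

## Interface

Orientations are given as a rotation vector (axis times angle).
In Python, from bench import arm, imaging gives the robot as it stands. The module is installed in compiled form; this text tells all that it offers.
- The arm moves only by the tool step_arm, never from a script. Its argument "rows" is a list of rows, each a list of 7 numbers: the opening, from 0 (shut) to 1 (fully open), then the shift along the tool's x, y, z in cm, then the turn, a rotation vector about the tool's x, y, z in rad. A call has exactly 8 rows; each row is the pose to reach, as a shift and turn from the pose measured when the call began, along the tool's axes at that moment; what a row does not reach only later rows make up. A row lasts 1/8 s, in which the tool goes at most 62.5 mm and 10.7 degrees, less where a joint would pass 70% of its speed; a pose out of reach is approached as far as the arm can. A call with a gripper value outside its range is refused whole. The fingers move at their own pace and stop on an object; "newtons" is the grip in N (left out, the last holds). Time passes only in rows, so rows that repeat a pose let the fingers close, or fill a call up. It gives the time, the measured TCP pose, the force and the opening at its end, in the units of the state.
- arm.get_state(): the state, without advancing time (a new reading comes with each control period).
- imaging.camera(name): name is "scene" or "side" or "wrist"; returns a dict with "img" (480x640x3 uint8, red, green, blue), "fx", "fy", "cx", "cy" (pixels), "cam_to_world" (4x4, takes a point from camera to world coordinates). Camera axes: x right, y up, looking along -z (the intrinsics and any distortion apply to the point x, -y, -z); pixel columns grow to the right and rows downward; lengths in m; the calibration is good to about 2 mm. A picture is of the moment at which its call begins. There is no depth.
- arm.hand_in(): hands the job in, once; it reports no verdict.
The state is a dict: "t": time; "joints": joint angles; "qd": joint speeds; "effort": joint torques, N m; "tool_pos": TCP position; "tool_rot": TCP orientation; "ft_force": force on the tool from outside, world axes, zero at the start; "torque": the same for the moment, N m; "grip_width": opening from 0.0 (shut) to 1.0 (fully open).
Only numpy, scipy, OpenCV 4.12 (cv2) and the standard library are available. Lean on these libraries where they do the work, as an engineer would, in place of code of your own. Each camera call takes 0.05 s, during which the arm holds its last target. There are 200 camera calls.

## Task

Change over the setting master: the plain solid plug in the middle of the rack is boxed in, so first clear the bushing and the stepped plug beside it onto the rubber mat, then stand the plain plug centred on the round seat of the measuring stand. Stand the thick ring centred in the empty middle place of the rack, and put the bushing and the stepped plug back in the places of the rack where each stood at the start. Everything stands upright and is let go.

Things in the scene. Friction and masses are not known exactly. Their poses are not given: they have to be found in the camera images.
- bushing_centre (a point): Plain grey metal bushing: an upright open tube, 52 outside diameter, wide open bore of 38, 60 high; it starts at one end of the rack (left or right varies). Point: its centre, half-way up (30 above its underside); z up along its axis.
- stepped_plug_centre (a point): Solid grey metal plug with a step: 52 diameter up to 58, above that a 34 diameter spigot up to 78, total height 78; starts at the other end of the rack. Point: its centre, half-way up (39 above its underside, on the 52 part); z up.
- plain_plug_centre (a point): Plain solid grey metal plug with flat top, no hole and no step: 52 diameter, 60 high; starts in the middle place of the rack. Point: its centre, half-way up (30 above its underside); z up.
- thick_ring_centre (a point): Thick-walled grey metal ring standing alone on the worktop: 52 diameter, 50 high, with a small blind bore of 22 in its top (treat it as solid; grip it outside). Point: its centre, half-way up (25 above its underside); z up.
- rack_middle (a point): Fixed rack: flat grey base plate 96 x 196, 10 thick, with three flat marked circles in a row along its y axis, 60 apart; the pieces stand on them with 8 between them. Point: top of the plate (10 above the worktop) at the centre of the middle circle; the end places are 60 to either side along y. x points to its rear (roughly away from the robot), z up.
- rack_stop (a point): Upright steel stop fixed on the rack behind the middle circle only: 56 wide (rack y), 8 thick. Point: centre of its top edge, 52 above the plate. Its face is 34 behind the circle's centre, too near a middle piece for a finger: grip a middle piece along the rack's y axis, end pieces along its x axis.
- stand_seat (a point): Fixed measuring stand: square grey foot 120 x 120, 12 thick, with a round bright steel seat of 80 diameter, its flat top 22 above the worktop. Point: centre of the seat's top; z up.
- mat_top (a point): Fixed black rubber mat, 124 (x) x 204 (y), 4 thick, the side area. Point: centre of its top; x and y along its edges, z up.

How it is judged:
By the outcome, as a careful person would: the job done as asked, in the order asked, and still so for the second after the job is handed in, with the robot touching nothing.
It also fails if it takes over 139 s, if anything falls off the work surface, if the arm or the gripper's body presses on something with over 40 N, if the wrist force passes 120 N, or if a joint passes its speed limit or range.

## Working session

There is one attempt and no reset: what is moved stays moved. The work goes in short steps, Python scripts to look and compute and a tool call to move; the robot and the scene stay as the last step left them, time stands still between calls to the robot, and variables do not carry over. Pictures are saved under pics/ and viewed, about 12 in all and at most 16, crops included, and the job is handed in when it is done.

Besides the shell and the picture viewer there is one more tool, called after "Call:" as name(argument=value, ...), one argument or row to a line, values as JSON. step_arm: Moves the arm, as the interface text tells. Its arguments: {"type":"object","properties":{"rows":{"type":"array"},"newtons":{"type":"number"}},"required":["rows"]}

```bash
mkdir -p pics
cat > h.py <<'E'
import numpy as np, cv2
from scipy.spatial.transform import Rotation as R
from bench import arm, imaging
def save(n,f):
    c=imaging.camera(n); cv2.imwrite('pics/'+f,c['img'][:,:,::-1]); np.save('pics/'+f+'.npy',c,allow_pickle=True); return c
def load(f): return np.load('pics/'+f+'.npy',allow_pickle=True).item()
def ray(c,u,v):
    T=np.array(c['cam_to_world']); d=np.array([(u-c['cx'])/c['fx'],-(v-c['cy'])/c['fy'],-1.])
    return T[:3,3],T[:3,:3]@d
def onz(c,u,v,z):
    o,d=ray(c,u,v); return o+d*(z-o[2])/d[2]
def proj(c,p):
    T=np.array(c['cam_to_world']); q=T[:3,:3].T@(np.array(p)-T[:3,3]); return c['cx']-c['fx']*q[0]/q[2], c['cy']+c['fy']*q[1]/q[2]
E
python3 - <<'E'
from h import *
for n in('scene','side','wrist'):
    c=save(n,n+'0.png'); print(n,{k:v for k,v in c.items() if k!='img'})
print(arm.get_state())
E
```

```text
scene {'fx': 533.6375412548646, 'fy': 533.6375412548646, 'cx': 314.370376618864, 'cy': 243.96198628935267, 'cam_to_world': array([[-0.68723184,  0.54698678, -0.47803543, -0.077241  ],
       [-0.72621712, -0.50107561,  0.47067179,  0.64525944],
       [ 0.01791935,  0.67061815,  0.74158627,  1.07668113],
       [ 0.        ,  0.        ,  0.        ,  1.        ]])}
side {'fx': 503.3637444371189, 'fy': 503.3637444371189, 'cx': 321.1038517742886, 'cy': 237.7881161117004, 'cam_to_world': array([[-8.54762430e-01,  2.80730971e-01, -4.36544739e-01,
         1.85790216e-02],
       [-5.19019039e-01, -4.61273182e-01,  7.19615376e-01,
         9.31306410e-01],
       [ 6.51942161e-04,  8.41675218e-01,  5.39983705e-01,
         7.79525993e-01],
       [ 0.00000000e+00,  0.00000000e+00,  0.00000000e+00,
         1.00000000e+00]])}
wrist {'fx': 352.44996671044635, 'fy': 352.44996671044635, 'cx': 317.7054437337139, 'cy': 240.5253826701527, 'cam_to_world': array([[ 0.45046581,  0.84279806,  0.29457084,  0.36794271],
       [-0.89278694,  0.42651869,  0.1449596 , -0.54446462],
       [-0.0034683 , -0.32828834,  0.94457119,  0.3725846 ],
       [ 0.        ,  0.        ,  0.        ,  1.        ]])}
{'t': 0.15, 'joints': array([ 1.07750112,  0.61570367, -0.01260024,  1.42454095,  0.00808052,
        1.10341747, -0.04038871]), 'qd': array([ 0.00131982, -0.00329245, -0.00081042, -0.00500345, -0.00124279,
       -0.00077308,  0.00069512]), 'effort': array([ 5.70589054e-04, -4.69662523e+01,  2.59506516e-01, -1.71253341e+01,
        1.00422578e-02,  7.06466002e-03,  1.92205027e-05]), 'tool_pos': array([ 0.29225962, -0.57992387,  0.23039667]), 'tool_rot': array([-3.05448350e+00, -7.26228593e-01,  7.50459286e-04]), 'ft_force': array([ 0.34343116, -0.27510039, -0.65233837]), 'torque': array([-0.00224908, -0.04051447, -0.04614452]), 'grip_width': 1.0003710370429522}
```

View pics/scene0.png

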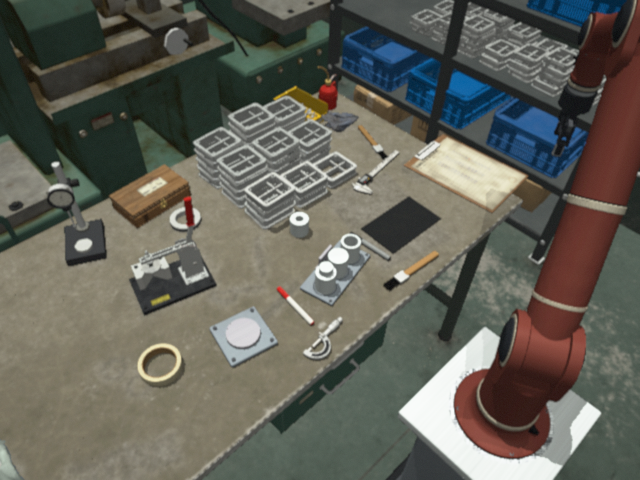

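View pics/side0.png

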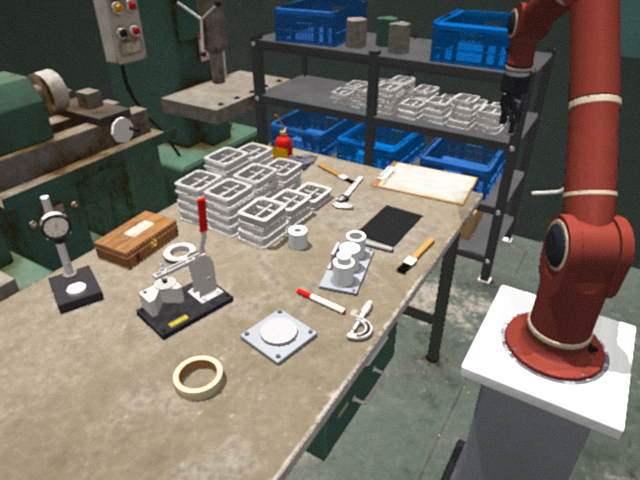

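Both views show the rack (scene ~337,268; side ~348,262), with the bushing at the far end (right, −y), plain plug in the middle and stepped plug at the near end (+y). The ring is at scene (300,224), mat at (401,224) and seat at (243,332).

Run:
```python
from h import *
a=load('scene0.png')['img'][:,:,::-1];b=load('side0.png')['img'][:,:,::-1]
A=cv2.resize(a[190:310,270:400],None,fx=3,fy=4.0*0.75);B=cv2.resize(b[210:310,270:400],None,fx=3,fy=3)
im=np.zeros((360,780,3),np.uint8);im[:360,:390]=A;im[:300,390:]=B
cv2.imwrite('pics/z1.png',im)
c=load('scene0.png');s=load('side0.png')
for n,u,v,U,V,z in(('seat',243,332,279,331,.022),('mat',401,224,392,227,.004),('ringtop',299.5,216,297.5,231,.05),('busht',350,240,356,236,.07),('stept',325,266,343,254,.088)):
    print(n,onz(c,u,v,z).round(3),onz(s,U,V,z).round(3))
```

```text
seat [0.515 0.286 0.022] [0.515 0.288 0.022]
mat [ 0.504 -0.268  0.004] [ 0.497 -0.261  0.004]
ringtop [ 0.686 -0.047  0.05 ] [ 0.682 -0.037  0.05 ]
busht [ 0.52 -0.07  0.07] [ 0.518 -0.069  0.07 ]
stept [0.491 0.048 0.088] [0.495 0.044 0.088]
```

View pics/z1.png

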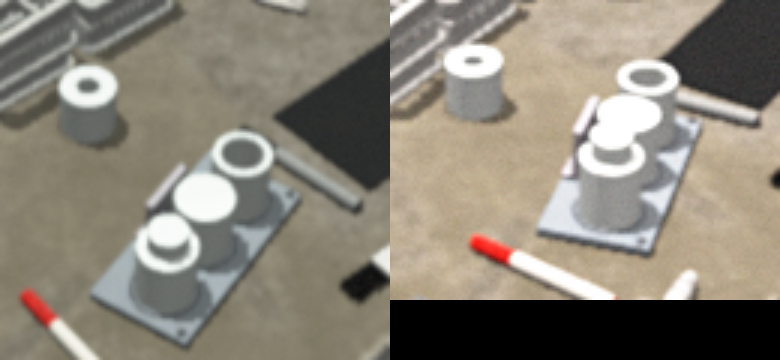

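```bash
cat >> h.py <<'E'
def Rd(yaw): # tool down, tool x at yaw (deg)
    a=np.radians(yaw); x=np.array([np.cos(a),np.sin(a),0]); z=np.array([0,0,-1.]); return np.c_[x,np.cross(z,x),z]
def go(p,yaw,s=None):
    "shift cm and turn rad from measured state to target"
    s=s or arm.get_state(); M=R.from_rotvec(s['tool_rot']).as_matrix()
    d=M.T@(np.array(p)-s['tool_pos'])*100; w=R.from_matrix(M.T@Rd(yaw)).as_rotvec()
    print('shift',d.round(2),'turn',w.round(3))
def st():
    s=arm.get_state(); M=R.from_rotvec(s['tool_rot']).as_matrix()
    print('t',round(s['t'],2),'pos',s['tool_pos'].round(4),'yaw',np.degrees(np.arctan2(M[1,0],M[0,0])).round(2),'tilt',M[2,:2].round(4),'j',s['joints'].round(2),'F',s['ft_force'].round(1),'g',round(s['grip_width'],3))
E
python3 - <<'E'
from h import *
st(); go([.50,-.01,.26],103)
E
```

```text
t 0.15 pos [ 0.2923 -0.5799  0.2304] yaw 26.75 tilt [-0.    -0.002] j [ 1.08  0.62 -0.01  1.42  0.01  1.1  -0.04] F [ 0.3 -0.3 -0.7] g 1.0
shift [ 44.2  -41.55  -2.88] turn [-2.000e-03 -1.000e-03 -1.331e+00]
```

Call:
step_arm(
  rows=[
    [1, 4.4, -4.2, -0.3, 0, 0, -0.13],
    [1, 8.8, -8.3, -0.6, 0, 0, -0.27],
    [1, 13.3, -12.5, -0.9, 0, 0, -0.4],
    [1, 17.7, -16.6, -1.2, 0, 0, -0.53],
    [1, 22.1, -20.8, -1.4, 0, 0, -0.67],
    [1, 26.5, -24.9, -1.7, 0, 0, -0.8],
    [1, 30.9, -29.1, -2.0, 0, 0, -0.93],
    [1, 33, -31, -2.3, 0, 0, -1.0],
  ],
  newtons=40,
)

```text
t: 1.15
tool_pos: [0.4482, -0.1505, 0.2543]
tool_rot: [-2.323, -2.111, -0.003]
ft_force: [0.2, 0.1, -0.0]
grip_width: 0.996
```

Run:
```python
from h import *
st(); go([.50,-.01,.26],103)
```

```text
t 1.15 pos [ 0.4482 -0.1505  0.2543] yaw 84.53 tilt [ 0.0031 -0.0007] j [ 0.55  0.34 -0.36  1.87  0.14  0.96  0.03] F [ 0.2  0.1 -0. ] g 0.996
shift [14.48  3.81 -0.53] turn [-0.    -0.003 -0.322]
```

Call:
step_arm(
  rows=[
    [1, 3.5, 0.9, -0.1, 0, 0, -0.08],
    [1, 7, 1.9, -0.3, 0, 0, -0.16],
    [1, 10.5, 2.8, -0.4, 0, -0.001, -0.24],
    [1, 13, 3.4, -0.5, 0, -0.002, -0.3],
    [1, 14.5, 3.8, -0.5, 0, -0.003, -0.32],
    [1, 14.5, 3.8, -0.5, 0, -0.003, -0.32],
    [1, 14.5, 3.8, -0.5, 0, -0.003, -0.32],
    [1, 14.5, 3.8, -0.5, 0, -0.003, -0.32],
  ],
)

```text
t: 2.15
tool_pos: [0.4996, -0.0112, 0.2596]
tool_rot: [-1.962, -2.454, 0.001]
ft_force: [-0.6, -0.3, 0.0]
grip_width: 0.998
```

Run:
```python
from h import *
st(); save('wrist','w1.png')
```

```text
t 2.15 pos [ 0.4996 -0.0112  0.2596] yaw 102.72 tilt [-0.0004 -0.0008] j [ 0.31  0.38 -0.47  1.8   0.2   1.01 -0.02] F [-0.6 -0.3  0. ] g 0.998
```

View pics/w1.png

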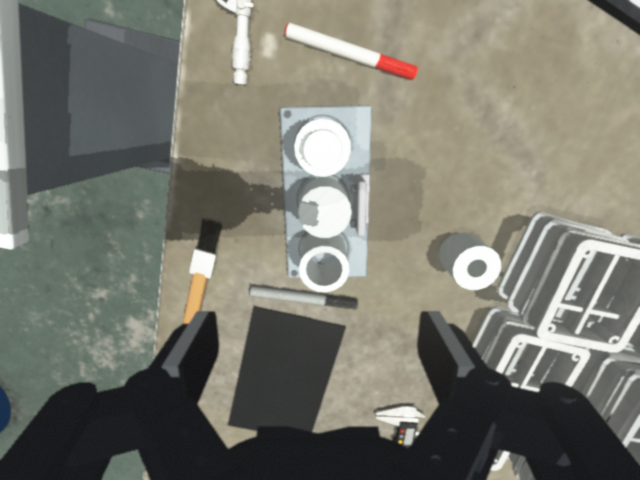

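The wrist view shows the rack from above, image-up being rack +y: stepped plug at (324,147), plain plug (325,212), bushing (324,268), ring (477,268), mat around (290,370), a black-ended pen between rack and mat, and the stop at (363,207).

Run:
```python
from h import *
def blobs(f,x0,y0,x1,y1,thr,amin=60):
    im=load(f)['img'];g=im.min(2)
    m=np.zeros_like(g);m[y0:y1,x0:x1]=(g[y0:y1,x0:x1]>thr)*255
    for c in cv2.findContours(m,cv2.RETR_EXTERNAL,cv2.CHAIN_APPROX_NONE)[0]:
        if cv2.contourArea(c)>amin:
            h=cv2.convexHull(c);e=cv2.fitEllipse(h);print(f,thr,'ell',np.round(e[0],1),np.round(e[1],1),'A',cv2.contourArea(c))
for t in(215,240): blobs('w1.png',275,105,520,300,t)
for t in(200,225): blobs('scene0.png',280,200,370,290,t,30)
for t in(200,225): blobs('side0.png',280,220,375,285,t,30)
for t in(200,): blobs('scene0.png',215,310,270,355,t,100); blobs('side0.png',250,305,310,360,t,100)
# rack plate: bluish in wrist
im=load('w1.png')['img'].astype(int); m=((im[:,:,2]-im[:,:,0]>4)&(im[:,:,2]>110)).astype(np.uint8)
m[:95]=0;m[290:]=0;m[:,:270]=0;m[:,385:]=0
m=cv2.morphologyEx(m,cv2.MORPH_CLOSE,np.ones((5,5)))
cs=cv2.findContours(m,cv2.RETR_EXTERNAL,cv2.CHAIN_APPROX_NONE)[0];c=max(cs,key=cv2.contourArea)
print(cv2.contourArea(c)); q=cv2.approxPolyDP(cv2.convexHull(c),8,True)[:,0]; print(q.tolist())
C=load('w1.png')
for p in q: print(onz(C,*p,.01).round(4))
```

```text
w1.png 215 ell [323.8 268.9] [44.9 50.7] A 1729.5
w1.png 215 ell [476.6 267.6] [41.6 49.1] A 1554.0
w1.png 215 ell [362.2 211.7] [10.6 46.5] A 193.5
w1.png 215 ell [324.4 211.8] [50.7 52. ] A 1537.5
w1.png 215 ell [322.4 147.2] [56.  57.7] A 2470.0
w1.png 240 ell [476.6 267.6] [40.3 48. ] A 1465.0
w1.png 240 ell [323.8 268.9] [43.6 48.9] A 1617.5
w1.png 240 ell [324.6 212. ] [48.3 50. ] A 1358.0
w1.png 240 ell [322.3 147.1] [54.4 56.4] A 2351.5
scene0.png 200 ell [325.2 270.9] [18.3 20.5] A 273.5
scene0.png 200 ell [337.8 255.3] [15.7 20. ] A 229.0
scene0.png 200 ell [350.4 240.9] [14.3 19.3] A 204.5
scene0.png 200 ell [298.9 218.1] [13.  18.3] A 173.0
scene0.png 225 ell [325.3 270.9] [17.8 20. ] A 254.0
scene0.png 225 ell [337.8 255.3] [14.7 19.3] A 207.5
scene0.png 225 ell [299.  218.4] [12.  17.8] A 154.0
side0.png 200 ell [358.9 275.1] [ 8.8 10.2] A 31.5
side0.png 200 ell [326.9 279.9] [12.6 21.1] A 103.0
side0.png 200 ell [348.7 249.1] [29.2 43.9] A 667.0
side0.png 200 ell [297.1 229.8] [11.5 19.6] A 159.5
side0.png 225 ell [323.5 291.9] [ 9.3 46.1] A 66.5
side0.png 225 ell [349.5 249.2] [24.2 44.9] A 593.0
side0.png 225 ell [297.1 229.9] [10.8 18.5] A 144.5
scene0.png 200 ell [242.5 331.7] [27.2 33.5] A 680.5
side0.png 200 ell [279.2 334.9] [46.6 59.4] A 1841.0
7462.5
[[369, 106], [368, 172], [289, 276], [280, 110]]
[0.5298 0.0925 0.01  ]
[0.5469 0.0267 0.01  ]
[ 0.4864 -0.116   0.01  ]
[0.4403 0.0683 0.01  ]
```

```bash
cat >> h.py <<'E'
def tri(L):
    A=np.zeros((3,3));b=np.zeros(3)
    for c,u,v in L:
        o,d=ray(c,u,v);d=d/np.linalg.norm(d);P=np.eye(3)-np.outer(d,d);A+=P;b+=P@o
    p=np.linalg.solve(A,b); r=[np.hypot(*(np.array(proj(c,p))-[u,v])).round(1) for c,u,v in L]; return p.round(4),r
E
python3 - <<'E'
from h import *
w,c,s=[load(f) for f in('w1.png','scene0.png','side0.png')]
print('ring',tri([(w,476.6,267.6),(c,299,218.2),(s,297.1,229.8)]))
print('bush',tri([(w,323.8,268.9),(c,350.4,240.9)]), onz(w,323.8,268.9,.07))
print('plain',tri([(w,324.6,212),(c,337.8,255.3)]), onz(w,325,212,.07))
print('step shoulder',onz(w,322.3,147.1,.068))
print('seat',tri([(c,242.5,331.7),(s,279.2,331)]))
# rack: subpixel edge lines
g=cv2.GaussianBlur(cv2.cvtColor(w['img'],cv2.COLOR_RGB2GRAY),(3,3),0).astype(float)
def line(pts_rng,axis,lo,hi,sign):
    P=[]
    for k in pts_rng:
        r=g[k,lo:hi] if axis==0 else g[lo:hi,k]
        d=sign*np.diff(r);i=d.argmax()
        if d[i]>12: P.append((lo+i+.5,k) if axis==0 else (k,lo+i+.5))
    P=np.array(P,np.float32); v=cv2.fitLine(P,cv2.DIST_HUBER,0,.01,.01).ravel(); return v,len(P)
F=line(list(range(112,165)),0,272,296,1); B=line(list(range(112,170))+list(range(245,272)),0,360,380,-1)
T=line(range(290,362),1,98,115,1); Bo=line(list(range(292,302))+list(range(350,362)),1,266,286,-1)
def X(a,b):
    a,b=a[0],b[0]; t=np.linalg.solve(np.c_[a[:2],-b[:2]],b[2:]-a[2:]); return a[2:]+a[:2]*t[0]
K=[X(F,T),X(B,T),X(B,Bo),X(F,Bo)];print([l[1] for l in(F,B,T,Bo)],np.round(K,1).tolist())
W=np.array([onz(w,*k,.01) for k in K]);print(W.round(4),W.mean(0).round(4))
n=np.linalg.norm;print('sizes',[n(W[i]-W[(i+1)%4]).round(4) for i in range(4)],'yaw y',[np.degrees(np.arctan2(*(a-b)[1::-1])).round(2) for a,b in((W[0],W[3]),(W[1],W[2]))])
E
```

```text
ring (array([ 0.6843, -0.0423,  0.0483]), [np.float64(0.9), np.float64(0.6), np.float64(0.9)])
bush (array([ 0.5198, -0.0734,  0.0649]), [np.float64(0.7), np.float64(0.3)]) [ 0.51884267 -0.07191003  0.07      ]
plain (array([ 0.5067, -0.0139,  0.0656]), [np.float64(0.5), np.float64(0.2)]) [ 0.50639509 -0.01314116  0.07      ]
step shoulder [0.49018995 0.0455699  0.068     ]
seat (array([0.5169, 0.2858, 0.0196]), [np.float64(0.2), np.float64(0.3)])
[53, 80, 72, 22] [[276.3999938964844, 107.80000305175781], [370.79998779296875, 106.0], [365.5, 276.3999938964844], [340.1000061035156, 274.20001220703125]]
[[ 0.4363  0.0696  0.01  ]
 [ 0.5317  0.0929  0.01  ]
 [ 0.5776 -0.0959  0.01  ]
 [ 0.5466 -0.0998  0.01  ]] [ 0.5231 -0.0083  0.01  ]
sizes [np.float64(0.0981), np.float64(0.1943), np.float64(0.0312), np.float64(0.2022)] yaw y [np.float64(123.06), np.float64(103.67)]
```

Run:
```python
from h import *
w,c,s=[load(f) for f in('w1.png','scene0.png','side0.png')]
def quad(C,x0,y0,x1,y1,z,thr):
    g=C['img'].max(2);m=np.zeros_like(g);m[y0:y1,x0:x1]=(g[y0:y1,x0:x1]<thr)*255
    m=cv2.morphologyEx(m,cv2.MORPH_CLOSE,np.ones((3,3)));k=max(cv2.findContours(m,0,1)[0],key=cv2.contourArea)
    q=cv2.approxPolyDP(k,6,True)[:,0]
    P=np.array([onz(C,*p,z) for p in q]);print(q.tolist(),P.round(3)[:,:2].tolist(),P.mean(0).round(4))
quad(c,355,190,445,255,.004,60);quad(s,360,200,430,252,.004,60);quad(w,220,302,350,440,.004,60)
go([.5205,-.072,.03],103.7)
```

```text
[[439, 218], [407, 198], [362, 229], [393, 252]] [[0.447, -0.366], [0.562, -0.363], [0.565, -0.172], [0.451, -0.171]] [ 0.5062 -0.2682  0.004 ]
[[420, 216], [386, 207], [361, 229], [393, 245]] [[0.451, -0.365], [0.564, -0.362], [0.57, -0.204], [0.455, -0.175]] [ 0.5101 -0.2765  0.004 ]
[[255, 308], [230, 423], [255, 428], [249, 439], [349, 439], [349, 427], [310, 431], [338, 337], [314, 338], [316, 327]] [[0.453, -0.173], [0.448, -0.368], [0.485, -0.37], [0.48, -0.393], [0.625, -0.36], [0.619, -0.337], [0.565, -0.357], [0.567, -0.191], [0.536, -0.2], [0.535, -0.183]] [ 0.5315 -0.2931  0.004 ]
shift [-6.41  0.7  22.97] turn [-0.001  0.    -0.017]
```

Call:
step_arm(
  rows=[
    [1, -3.2, 0.4, 2, 0, 0, -0.017],
    [1, -6.4, 0.7, 5, 0, 0, -0.017],
    [1, -6.4, 0.7, 9, 0, 0, -0.017],
    [1, -6.4, 0.7, 13, 0, 0, -0.017],
    [1, -6.4, 0.7, 17, 0, 0, -0.017],
    [1, -6.4, 0.7, 20.5, 0, 0, -0.017],
    [1, -6.4, 0.7, 23, 0, 0, -0.017],
    [1, -6.4, 0.7, 23, 0, 0, -0.017],
  ],
)

```text
t: 3.2
tool_pos: [0.519, -0.0725, 0.0281]
tool_rot: [-1.939, -2.467, 0.005]
ft_force: [-0.6, 1.4, -0.0]
grip_width: 0.999
```

Run:
```python
from h import *
st(); go([.5205,-.072,.03],103.7); save('wrist','w2.png')
```

```text
t 3.2 pos [ 0.519  -0.0725  0.0281] yaw 103.67 tilt [ 0.0006 -0.0047] j [ 0.29  0.74 -0.3   1.96  0.42  0.5  -0.07] F [-0.6  1.4 -0. ] g 0.999
shift [ 0.01  0.15 -0.19] turn [-0.005 -0.001 -0.001]
```

View pics/w2.png

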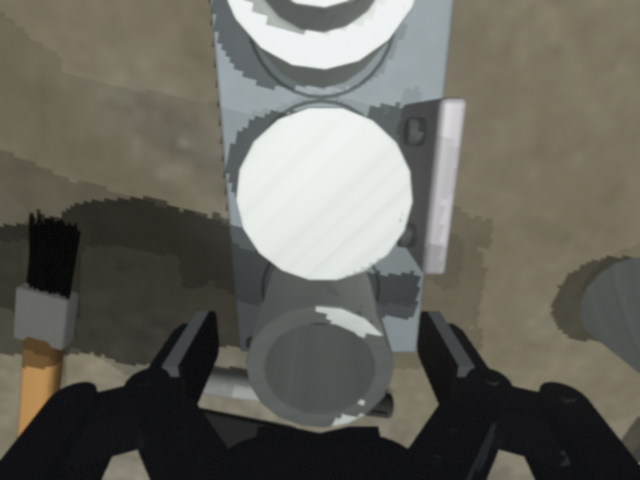

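The bushing sits between the open fingers, centred on (320,365), with clearance to the plain plug and stop. I'll close on it now.

Call:
step_arm(
  rows=[
    [0, 0, 0.1, -0.2, 0, 0, 0],
    [0, 0, 0.1, -0.2, 0, 0, 0],
    [0, 0, 0.1, -0.2, 0, 0, 0],
    [0, 0, 0.1, -0.2, 0, 0, 0],
    [0, 0, 0.1, -0.2, 0, 0, 0],
    [0, 0, 0.1, -0.2, 0, 0, 0],
    [0, 0, 0.1, -0.2, 0, 0, 0],
    [0, 0, 0.1, -0.2, 0, 0, 0],
  ],
  newtons=60,
)

```text
t: 4.25
tool_pos: [0.522, -0.0724, 0.033]
tool_rot: [1.941, 2.469, -0.001]
ft_force: [-1.3, -0.5, 6.2]
grip_width: 0.585
```

Run:
```python
from h import *
st(); go([.52,-.07,.135],103.7); go([.507,-.318,.135],90)
```

```text
t 4.25 pos [ 0.522  -0.0724  0.033 ] yaw 103.66 tilt [-0.0015  0.0002] j [ 0.29  0.73 -0.3   1.96  0.42  0.51 -0.07] F [-1.3 -0.5  6.2] g 0.585
shift [  0.27  -0.13 -10.2 ] turn [ 0.     0.002 -0.001]
shift [-23.52  -7.25 -10.17] turn [0.    0.001 0.238]
```

Call:
step_arm(
  rows=[
    [0, 0, 0, -4, 0, 0, 0],
    [0, 0, 0, -8, 0, 0, 0],
    [0, -4, -1.2, -10.2, 0, 0, 0.04],
    [0, -9, -2.8, -10.2, 0, 0, 0.09],
    [0, -14, -4.3, -10.2, 0, 0, 0.14],
    [0, -19, -5.9, -10.2, 0, 0, 0.19],
    [0, -23.5, -7.25, -9, 0, 0, 0.238],
    [0, -23.5, -7.25, -6, 0, 0, 0.238],
  ],
)

```text
t: 5.25
tool_pos: [0.5058, -0.3255, 0.0939]
tool_rot: [2.227, 2.205, -0.006]
ft_force: [-0.1, 0.2, -2.7]
grip_width: 0.583
```

Run:
```python
from h import *
st(); go([.507,-.318,.032],90);go([.507,-.318,.027],90)
```

```text
t 5.25 pos [ 0.5058 -0.3255  0.0939] yaw 89.45 tilt [-0.0082  0.0029] j [ 0.73  0.71 -0.32  1.72  0.32  0.76  0.24] F [-0.1  0.2 -2.7] g 0.583
shift [0.8  0.1  6.19] turn [ 0.003  0.008 -0.01 ]
shift [0.81 0.1  6.69] turn [ 0.003  0.008 -0.01 ]
```

Call:
step_arm(
  rows=[
    [0, 0.8, 0.1, 2, 0, 0.008, -0.01],
    [0, 0.8, 0.1, 3.5, 0, 0.008, -0.01],
    [0, 0.8, 0.1, 4.8, 0, 0.008, -0.01],
    [0, 0.8, 0.1, 5.6, 0, 0.008, -0.01],
    [0, 0.8, 0.1, 6, 0, 0.008, -0.01],
    [0, 0.8, 0.1, 6.2, 0, 0.008, -0.01],
    [0, 0.8, 0.1, 6.4, 0, 0.008, -0.01],
    [0, 0.8, 0.1, 6.4, 0, 0.008, -0.01],
  ],
)

```text
t: 6.25
tool_pos: [0.5071, -0.3181, 0.03]
tool_rot: [2.219, 2.22, 0.003]
ft_force: [-0.1, 0.5, -1.9]
grip_width: 0.583
```

Run:
```python
from h import *
st(); go([.507,-.318,.028],90);go([.507,-.318,.026],90)
```

```text
t 6.25 pos [ 0.5071 -0.3181  0.03  ] yaw 90.02 tilt [-0.0004  0.0031] j [ 0.7   0.8  -0.29  1.76  0.35  0.63  0.21] F [-0.1  0.5 -1.9] g 0.583
shift [ 0.01 -0.01  0.2 ] turn [0.003 0.    0.   ]
shift [ 0.01 -0.01  0.4 ] turn [0.003 0.    0.   ]
```

Call:
step_arm(
  rows=[
    [0, 0, 0, 0.1, 0, 0, 0],
    [0, 0, 0, 0.15, 0, 0, 0],
    [0, 0, 0, 0.2, 0, 0, 0],
    [0, 0, 0, 0.25, 0, 0, 0],
    [0, 0, 0, 0.3, 0, 0, 0],
    [0, 0, 0, 0.35, 0, 0, 0],
    [0, 0, 0, 0.4, 0, 0, 0],
    [0, 0, 0, 0.4, 0, 0, 0],
  ],
)

```text
t: 7.25
tool_pos: [0.5071, -0.3181, 0.0271]
tool_rot: [2.219, 2.22, 0.002]
ft_force: [-1.9, 1.3, 6.3]
grip_width: 0.585
```

Call:
step_arm(
  rows=[
    [1, 0, 0, 0, 0, 0, 0],
    [1, 0, 0, 0, 0, 0, 0],
    [1, 0, 0, 0, 0, 0, 0],
    [1, 0, 0, 0, 0, 0, 0],
    [1, 0, 0, -3, 0, 0, 0],
    [1, 0, 0, -7, 0, 0, 0],
    [1, 0, 0, -12, 0, 0, 0],
    [1, 0, 0, -15, 0, 0, 0],
  ],
)

```text
t: 8.25
tool_pos: [0.5076, -0.3182, 0.1797]
tool_rot: [2.217, 2.218, 0.004]
ft_force: [0.7, 1.0, 0.8]
grip_width: 0.998
```

Run:
```python
from h import *
st(); go([.4925,.0453,.18],103.7);go([.4925,.0453,.032],103.7);save('wrist','w3.png')
```

```text
t 8.25 pos [ 0.5076 -0.3182  0.1797] yaw 90.02 tilt [-0.0024  0.0062] j [ 0.75  0.61 -0.37  1.64  0.26  0.93  0.29] F [0.7 1.  0.8] g 0.998
shift [36.35 -1.49 -0.13] turn [ 0.006  0.003 -0.239]
shift [36.39 -1.59 14.67] turn [ 0.006  0.003 -0.239]
```

View pics/w3.png

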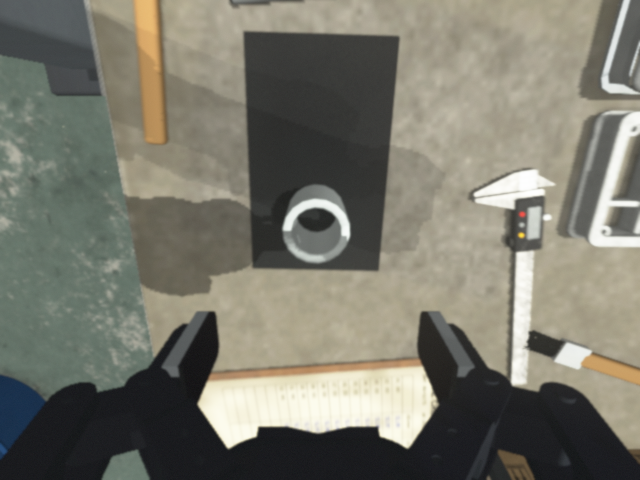

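The bushing stands upright on the mat, its top at (316,231), well inside the mat edges. Next is the stepped plug.

Call:
step_arm(
  rows=[
    [1, 5, -0.2, 0, 0, 0, -0.04],
    [1, 10.5, -0.4, 0, 0, 0, -0.08],
    [1, 16, -0.7, 0, 0, 0, -0.12],
    [1, 21.5, -0.9, 0, 0, 0, -0.16],
    [1, 27, -1.1, 0, 0, 0, -0.2],
    [1, 32, -1.3, 0, 0.004, 0.002, -0.239],
    [1, 36.4, -1.5, 0, 0.006, 0.003, -0.239],
    [1, 36.4, -1.5, 0, 0.006, 0.003, -0.239],
  ],
)

```text
t: 9.3
tool_pos: [0.4939, 0.0499, 0.1813]
tool_rot: [1.927, 2.475, 0.005]
ft_force: [0.8, -0.8, -0.0]
grip_width: 0.999
```

Run:
```python
from h import *
st(); go([.4925,.0453,.033],103.7)
c=save('wrist','w4.png'); g=c['img'].min(2); m=((g>215)*255).astype(np.uint8)
for k in cv2.findContours(m,0,1)[0]:
    if cv2.contourArea(k)>300:
        e=cv2.fitEllipse(cv2.convexHull(k));print(np.round(e[0],1),np.round(e[1],1),onz(c,*e[0],.068).round(4),onz(c,*e[0],.088).round(4))
```

```text
t 9.3 pos [0.4939 0.0499 0.1813] yaw 104.2 tilt [-0.0022  0.0058] j [ 0.18  0.47 -0.46  1.92  0.29  0.81 -0.2 ] F [ 0.8 -0.8 -0. ] g 0.999
shift [-0.38 -0.34 14.83] turn [0.006 0.002 0.009]
[613.5 375.6] [28.1 67. ] [ 0.7825 -0.0157  0.068 ] [ 0.7582 -0.0043  0.088 ]
[497.7 357.2] [27.3 46.6] [ 0.6739 -0.0225  0.068 ] [ 0.6581 -0.0106  0.088 ]
[312.6 309.1] [56.  63.5] [ 0.506  -0.0153  0.068 ] [ 0.5034 -0.004   0.088 ]
[358.5 299.4] [ 9.3 86.4] [0.5402 0.0024 0.068 ] [0.5349 0.0124 0.088 ]
[313.7 213.7] [14.2 43. ] [0.4873 0.0635 0.068 ] [0.4862 0.0687 0.088 ]
[326.9 108.4] [ 22.8 118.9] [0.4781 0.1373 0.068 ] [0.4776 0.1367 0.088 ]
[199.5  69.4] [ 66.3 174.4] [0.3911 0.1399 0.068 ] [0.3974 0.1391 0.088 ]
```

Call:
step_arm(
  rows=[
    [1, -0.4, -0.3, 3, 0.006, 0.002, 0.009],
    [1, -0.4, -0.3, 6, 0.006, 0.002, 0.009],
    [1, -0.4, -0.3, 9, 0.006, 0.002, 0.009],
    [1, -0.4, -0.3, 12, 0.006, 0.002, 0.009],
    [1, -0.4, -0.3, 14, 0.006, 0.002, 0.009],
    [1, -0.4, -0.3, 14.8, 0.006, 0.002, 0.009],
    [1, -0.4, -0.3, 14.8, 0.006, 0.002, 0.009],
    [1, -0.4, -0.3, 14.8, 0.006, 0.002, 0.009],
  ],
)

```text
t: 10.35
tool_pos: [0.4936, 0.0415, 0.0338]
tool_rot: [1.946, 2.464, -0.002]
ft_force: [0.5, 0.7, 1.0]
grip_width: 0.998
```

Run:
```python
from h import *
st(); save('wrist','w5.png')
```

```text
t 10.35 pos [0.4936 0.0415 0.0338] yaw 103.41 tilt [-0.0026  0.0002] j [ 0.07  0.7  -0.3   2.05  0.46  0.46 -0.34] F [0.5 0.7 1. ] g 0.998
```

View pics/w5.png

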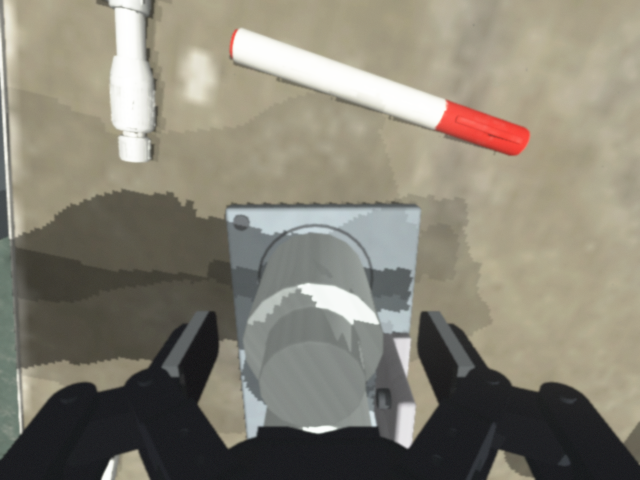

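The stepped plug is between the fingers and standing in its circle. The tool sits about 4 mm short along rack y, so I correct that and then close.

Call:
step_arm(
  rows=[
    [1, 0.2, 0.1, 0, 0, 0, 0],
    [1, 0.4, 0.1, 0, 0, 0, 0],
    [1, 0.4, 0.1, 0, 0, 0, 0],
    [0, 0.4, 0.1, 0, 0, 0, 0],
    [0, 0.4, 0.1, 0, 0, 0, 0],
    [0, 0.4, 0.1, 0, 0, 0, 0],
    [0, 0.4, 0.1, 0, 0, 0, 0],
    [0, 0.4, 0.1, 0, 0, 0, 0],
  ],
  newtons=80,
)

```text
t: 11.4
tool_pos: [0.4934, 0.0455, 0.0342]
tool_rot: [1.945, 2.464, -0.003]
ft_force: [-0.7, -0.6, 5.8]
grip_width: 0.588
```

Run:
```python
from h import *
st(); go([.4925,.0453,.15],103.7); go([.507,-.218,.15],90)
```

```text
t 11.4 pos [0.4934 0.0455 0.0342] yaw 103.41 tilt [-0.003  -0.0003] j [ 0.06  0.7  -0.3   2.04  0.46  0.46 -0.35] F [-0.7 -0.6  5.8] g 0.588
shift [ -0.04  -0.09 -11.58] turn [-0.     0.003 -0.005]
shift [-25.98  -4.79 -11.5 ] turn [0.    0.003 0.234]
```

Call:
step_arm(
  rows=[
    [0, 0, 0, -3.5, 0, 0, 0],
    [0, 0, 0, -8, 0, 0, 0],
    [0, -1.5, -0.3, -11.5, 0, 0, 0.02],
    [0, -6.5, -1.2, -11.5, 0, 0.001, 0.06],
    [0, -11.5, -2.1, -11.5, 0, 0.002, 0.1],
    [0, -16.5, -3, -11.5, 0, 0.003, 0.15],
    [0, -21.5, -4, -11.5, 0, 0.003, 0.2],
    [0, -26, -4.8, -11.5, 0, 0.003, 0.234],
  ],
)

```text
t: 12.4
tool_pos: [0.506, -0.2204, 0.149]
tool_rot: [-2.223, -2.218, 0.001]
ft_force: [1.2, 0.1, -2.5]
grip_width: 0.585
```

Run:
```python
from h import *
st(); go([.507,-.218,.03],90)
```

```text
t 12.4 pos [ 0.506  -0.2204  0.149 ] yaw 89.86 tilt [ 0.0002 -0.0015] j [ 0.62  0.59 -0.38  1.8   0.29  0.81  0.09] F [ 1.2  0.1 -2.5] g 0.585
shift [ 0.23  0.12 11.9 ] turn [-0.001 -0.    -0.002]
```

Call:
step_arm(
  rows=[
    [0, 0.2, 0.1, 3, 0, 0, 0],
    [0, 0.2, 0.1, 6, 0, 0, 0],
    [0, 0.2, 0.1, 8.5, 0, 0, 0],
    [0, 0.2, 0.1, 10.3, 0, 0, 0],
    [0, 0.2, 0.1, 11.2, 0, 0, 0],
    [0, 0.2, 0.1, 11.6, 0, 0, 0],
    [0, 0.2, 0.1, 11.8, 0, 0, 0],
    [0, 0.2, 0.1, 11.8, 0, 0, 0],
  ],
)

```text
t: 13.4
tool_pos: [0.5072, -0.2184, 0.0314]
tool_rot: [-2.224, -2.219, 0.001]
ft_force: [0.2, -0.4, -2.6]
grip_width: 0.588
```

Run:
```python
from h import *
st()
```

```text
t 13.4 pos [ 0.5072 -0.2184  0.0314] yaw 89.86 tilt [-0.0002 -0.0006] j [ 0.55  0.76 -0.29  1.89  0.39  0.55 -0.  ] F [ 0.2 -0.4 -2.6] g 0.588
```

Now creep to contact, then a separate call to release.

Call:
step_arm(
  rows=[
    [0, 0, 0, 0.1, 0, 0, 0],
    [0, 0, 0, 0.17, 0, 0, 0],
    [0, 0, 0, 0.24, 0, 0, 0],
    [0, 0, 0, 0.3, 0, 0, 0],
    [0, 0, 0, 0.34, 0, 0, 0],
    [0, 0, 0, 0.38, 0, 0, 0],
    [0, 0, 0, 0.4, 0, 0, 0],
    [0, 0, 0, 0.4, 0, 0, 0],
  ],
)

```text
t: 14.4
tool_pos: [0.5072, -0.2184, 0.0282]
tool_rot: [2.224, 2.219, -0.001]
ft_force: [-1.8, 0.2, 4.2]
grip_width: 0.589
```

Call:
step_arm(
  rows=[
    [1, 0, 0, 0, 0, 0, 0],
    [1, 0, 0, 0, 0, 0, 0],
    [1, 0, 0, 0, 0, 0, 0],
    [1, 0, 0, 0, 0, 0, 0],
    [1, 0, 0, -3, 0, 0, 0],
    [1, 0, 0, -7, 0, 0, 0],
    [1, 0, 0, -11, 0, 0, 0],
    [1, 0, 0, -13, 0, 0, 0],
  ],
)

```text
t: 15.4
tool_pos: [0.5082, -0.2185, 0.1605]
tool_rot: [2.222, 2.217, 0.001]
ft_force: [0.2, -0.1, -0.5]
grip_width: 1.0
```

Run:
```python
from h import *
st(); go([.5073,-.0133,.16],13.7)
```

```text
t 15.4 pos [ 0.5082 -0.2185  0.1605] yaw 89.87 tilt [-0.0018  0.0029] j [ 0.62  0.57 -0.4   1.79  0.29  0.83  0.09] F [ 0.2 -0.1 -0.5] g 1.0
shift [ 2.052e+01 -1.400e-01  2.000e-02] turn [ 0.004 -0.     1.329]
```

Call:
step_arm(
  rows=[
    [1, 3.5, 0, 0, 0, 0, 0.17],
    [1, 7, 0, 0, 0, 0, 0.35],
    [1, 10.5, 0, 0, 0, 0, 0.53],
    [1, 14, -0.1, 0, 0, 0, 0.71],
    [1, 17.5, -0.1, 0, 0.002, 0, 0.89],
    [1, 20.5, -0.1, 0, 0.004, 0, 1.07],
    [1, 20.5, -0.1, 0, 0.004, 0, 1.24],
    [1, 20.5, -0.1, 0, 0.004, 0, 1.33],
  ],
)

```text
t: 16.4
tool_pos: [0.5076, -0.0127, 0.1601]
tool_rot: [-3.119, -0.371, 0.0]
ft_force: [-0.3, -0.1, -0.4]
grip_width: 1.003
```

Run:
```python
from h import *
st(); go([.5073,-.0133,.033],13.7)
c=save('wrist','w6.png'); g=c['img'].min(2); m=((g>215)*255).astype(np.uint8)
for k in cv2.findContours(m,0,1)[0]:
    if cv2.contourArea(k)>300:
        e=cv2.fitEllipse(cv2.convexHull(k));print(np.round(e[0],1),np.round(e[1],1),onz(c,*e[0],.07).round(4),onz(c,*e[0],.05).round(4))
```

```text
t 16.4 pos [ 0.5076 -0.0127  0.1601] yaw 13.57 tilt [-0.     -0.0006] j [-0.01  0.49 -0.02  1.92  0.01  0.74 -1.36] F [-0.3 -0.1 -0.4] g 1.003
shift [-0.04  0.06 12.71] turn [-0.001  0.    -0.002]
[392.4 365.1] [25.3 39.4] [ 0.4232 -0.0964  0.07  ] [ 0.4089 -0.1051  0.05  ]
[114.3 313.7] [ 52.4 146.7] [0.4183 0.1213 0.07  ] [0.4036 0.1313 0.05  ]
[579.4 305.2] [65.4 77.4] [ 0.5075 -0.2154  0.07  ] [ 0.5004 -0.2343  0.05  ]
[316.3 245.8] [67.3 72. ] [ 0.5071 -0.0139  0.07  ] [ 0.5    -0.0155  0.05  ]
[135.  206.8] [ 17.  119.1] [0.5056 0.1119 0.07  ] [0.4983 0.1211 0.05  ]
[433.2 -16.1] [80.9 89.8] [ 0.6734 -0.0409  0.07  ] [ 0.6806 -0.0448  0.05  ]
```

View pics/w6.png

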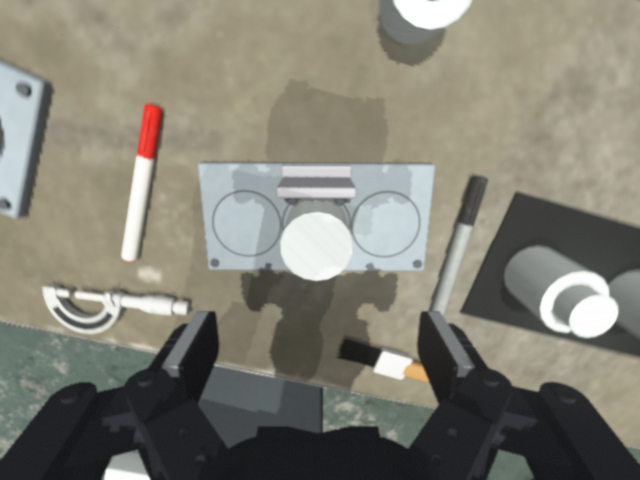

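Plain plug top is at (316,246), the two emptied end circles at (246,223) and (386,224), and the stepped plug stands upright on the mat at (590,310). Descending on the plain plug.

Call:
step_arm(
  rows=[
    [1, 0, 0.1, 3, 0, 0, 0],
    [1, 0, 0.1, 6, 0, 0, 0],
    [1, 0, 0.1, 9, 0, 0, 0],
    [1, 0, 0.1, 11, 0, 0, 0],
    [1, 0, 0.1, 12.3, 0, 0, 0],
    [1, 0, 0.1, 12.7, 0, 0, 0],
    [1, 0, 0.1, 12.7, 0, 0, 0],
    [1, 0, 0.1, 12.7, 0, 0, 0],
  ],
)

```text
t: 17.45
tool_pos: [0.5084, -0.0138, 0.0338]
tool_rot: [-3.12, -0.368, -0.002]
ft_force: [0.1, -0.2, -0.1]
grip_width: 0.998
```

Run:
```python
from h import *
st(); go([.5073,-.0133,.033],13.7)
c=load('w6.png')
for u,v in((246,223),(386,224)): print(onz(c,u,v,.01).round(4))
g=cv2.cvtColor(c['img'],cv2.COLOR_RGB2GRAY)[180:265,200:435]
b=cv2.adaptiveThreshold(g,255,cv2.ADAPTIVE_THRESH_MEAN_C,cv2.THRESH_BINARY_INV,9,6)
for k in cv2.findContours(b,cv2.RETR_LIST,1)[0]:
    if len(k)>20:
        e=cv2.fitEllipse(k)
        if 55<e[1][0]<80 and e[1][1]<85: print(np.round(e[0],1)+[200,180],np.round(e[1],1),onz(c,e[0][0]+200,e[0][1]+180,.01).round(4))
```

```text
t 17.45 pos [ 0.5084 -0.0138  0.0338] yaw 13.47 tilt [ 0.0015 -0.0002] j [-0.01  0.7  -0.01  2.02  0.02  0.43 -1.37] F [ 0.1 -0.2 -0.1] g 0.998
shift [-0.09 -0.07  0.08] turn [-0.    -0.002 -0.004]
[0.4919 0.0452 0.01  ]
[ 0.5195 -0.0726  0.01  ]
[385.3 223.8] [61.9 66.8] [ 0.5195 -0.0719  0.01  ]
[246.4 222.9] [61.9 67.2] [0.492  0.0449 0.01  ]
```

Call:
step_arm(
  rows=[
    [1, -0.1, 0, 0, 0, 0, 0],
    [0, -0.1, 0, 0, 0, 0, 0],
    [0, -0.1, 0, 0, 0, 0, 0],
    [0, -0.1, 0, 0, 0, 0, 0],
    [0, -0.1, 0, 0, 0, 0, 0],
    [0, -0.1, 0, 0, 0, 0, 0],
    [0, -0.1, 0, -2, 0, 0, 0],
    [0, -0.1, 0, -4, 0, 0, 0],
  ],
)

```text
t: 18.45
tool_pos: [0.5064, -0.0141, 0.0735]
tool_rot: [-3.119, -0.369, 0.001]
ft_force: [0.4, -0.1, -3.1]
grip_width: 0.586
```

Run:
```python
from h import *
st(); go([.5165,.2865,.16],13.7)
```

```text
t 18.45 pos [ 0.5064 -0.0141  0.0735] yaw 13.48 tilt [-0.0009 -0.0006] j [-0.01  0.62 -0.01  2.    0.02  0.52 -1.37] F [ 0.4 -0.1 -3.1] g 0.586
shift [  7.98 -29.    -8.64] turn [-0.001  0.001 -0.004]
```

Call:
step_arm(
  rows=[
    [0, 0, 0, -4, 0, 0, 0],
    [0, 0, 0, -8, 0, 0, 0],
    [0, 1, -4, -12, 0, 0, 0],
    [0, 2, -8, -12.5, 0, 0, 0],
    [0, 3, -12, -12.5, 0, 0, 0],
    [0, 4, -16, -12.5, 0, 0, 0],
    [0, 4, -16, -12.5, 0, 0, 0],
    [0, 4, -16, -12.5, 0, 0, 0],
  ],
)

```text
t: 19.45
tool_pos: [0.5073, 0.1498, 0.1977]
tool_rot: [3.119, 0.368, -0.005]
ft_force: [0.1, -0.4, -3.8]
grip_width: 0.589
```

Run:
```python
from h import *
st(); save('wrist','w7.png'); go([.5165,.2865,.15],13.7)
```

```text
t 19.45 pos [0.5073 0.1498 0.1977] yaw 13.47 tilt [-0.0034  0.0006] j [-0.31  0.47 -0.02  1.82  0.01  0.86 -1.68] F [ 0.1 -0.4 -3.8] g 0.589
shift [  4.05 -13.16   4.77] turn [ 0.001  0.003 -0.006]
```

View pics/w7.png

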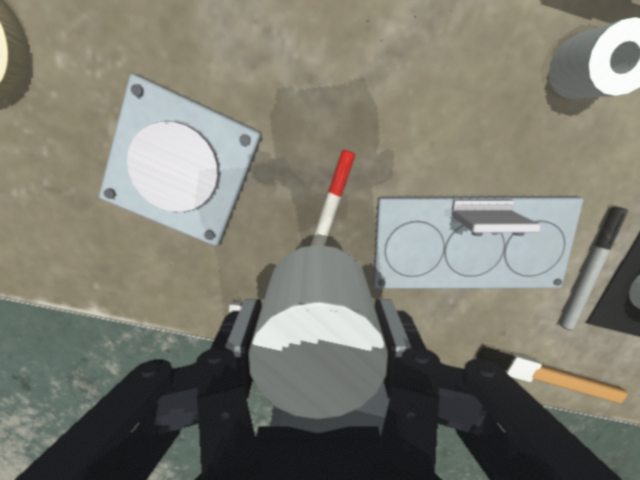

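The seat is clear at (172,167), the rack's three circles are visible near (415,249), (475,249), (535,248), and the plug hangs straight in the jaws.

Run:
```python
from h import *
w,c,s=[load(f) for f in('w7.png','scene0.png','side0.png')]
im=w['img'].astype(int); m=((im.min(2)>195)&(im[:,:,0]>im[:,:,2]-6)).astype(np.uint8)*255; m[:100]=0;m[230:]=0;m[:,:100]=0;m[:,240:]=0
k=max(cv2.findContours(m,0,1)[0],key=cv2.contourArea);e=cv2.fitEllipse(cv2.convexHull(k));print(np.round(e,1) if 0 else (np.round(e[0],1),np.round(e[1],1)))
print('seat',onz(w,*e[0],.022).round(4),tri([(w,*e[0]),(c,242.5,331.7),(s,279.2,331)]))
F=np.array([onz(w,u,v,.012) for u,v in((132,75),(261,133),(218,245),(100,199))]);print('foot',F.mean(0).round(4),[np.linalg.norm(F[i]-F[i-1]).round(3) for i in range(4)])
g=cv2.cvtColor(w['img'],cv2.COLOR_RGB2GRAY)[210:290,380:580]
b=cv2.adaptiveThreshold(g,255,cv2.ADAPTIVE_THRESH_MEAN_C,cv2.THRESH_BINARY_INV,9,6)
for k in cv2.findContours(b,cv2.RETR_LIST,1)[0]:
    if len(k)>20:
        q=cv2.fitEllipse(k)
        if 45<q[1][0]<80 and q[1][1]<85: print(np.round(q[1],1),onz(w,q[0][0]+380,q[0][1]+210,.01).round(4))
for u,v in((415,249),(475,249),(535,248)):print(onz(w,u,v,.01).round(4))
p=onz(w,*e[0],.022); go([p[0],p[1],.15],13.7)
```

```text
(array([171.5, 166.2]), array([83. , 94.8]))
seat [0.5192 0.2843 0.022 ] (array([0.5179, 0.2853, 0.0184]), [np.float64(0.7), np.float64(0.1), np.float64(0.4)])
foot [0.5178 0.2819 0.012 ] [np.float64(0.118), np.float64(0.117), np.float64(0.117), np.float64(0.117)]
[51.8 58.2] [0.4916 0.0445 0.01  ]
[0.4913 0.0437 0.01  ]
[ 0.5053 -0.0147  0.01  ]
[ 0.5203 -0.0725  0.01  ]
shift [  4.26 -12.89   4.77] turn [ 0.001  0.003 -0.006]
```

Call:
step_arm(
  rows=[
    [0, 1.1, -3.3, 0, 0, 0, 0],
    [0, 2.2, -6.6, 0, 0, 0.001, 0],
    [0, 3.3, -9.9, 1, 0, 0.003, 0],
    [0, 4.2, -13, 3, 0, 0.003, 0],
    [0, 4.3, -13, 6, 0, 0.003, 0],
    [0, 4.3, -13, 8.5, 0, 0.003, 0],
    [0, 4.3, -13, 9.7, 0, 0.003, 0],
    [0, 4.3, -13, 9.7, 0, 0.003, 0],
  ],
)

```text
t: 20.5
tool_pos: [0.5191, 0.2841, 0.1]
tool_rot: [3.119, 0.363, -0.002]
ft_force: [-0.5, 0.6, -3.3]
grip_width: 0.59
```

Run:
```python
from h import *
st(); go([.519,.285,.0485],13.7)
```

```text
t 20.5 pos [0.5191 0.2841 0.1   ] yaw 13.28 tilt [-0.0017  0.0018] j [-0.52  0.68 -0.02  1.74  0.02  0.73 -1.9 ] F [-0.5  0.6 -3.3] g 0.59
shift [ 0.02 -0.1   5.15] turn [ 0.002  0.002 -0.007]
```

Call:
step_arm(
  rows=[
    [0, 0, -0.1, 1.5, 0.002, 0.002, 0],
    [0, 0, -0.1, 3, 0.002, 0.002, 0],
    [0, 0, -0.1, 4.2, 0.002, 0.002, 0],
    [0, 0, -0.1, 4.8, 0.002, 0.002, 0],
    [0, 0, -0.1, 5, 0.002, 0.002, 0],
    [0, 0, -0.1, 5.1, 0.002, 0.002, 0],
    [0, 0, -0.1, 5.15, 0.002, 0.002, 0],
    [0, 0, -0.1, 5.15, 0.002, 0.002, 0],
  ],
)

```text
t: 21.5
tool_pos: [0.519, 0.2851, 0.0488]
tool_rot: [-3.12, -0.363, -0.001]
ft_force: [0.9, 0.5, -2.3]
grip_width: 0.586
```

Run:
```python
from h import *
st(); save('wrist','w8.png');s=save('scene','s8.png');t=save('side','t8.png')
for c,f in((s,'s8'),(t,'t8')):
    u,v=map(int,proj(c,[.518,.285,.04])); cv2.imwrite('pics/%sz.png'%f,0) if 0 else None
    z=cv2.resize(c['img'][max(v-50,0):v+50,u-65:u+65,::-1],None,fx=3,fy=3); cv2.imwrite('pics/%sz.png'%f,z)
a=cv2.imread('pics/s8z.png');b=cv2.imread('pics/t8z.png');cv2.imwrite('pics/z8.png',np.hstack([a,b]))
```

```text
t 21.5 pos [0.519  0.2851 0.0488] yaw 13.28 tilt [ 0.0009 -0.0004] j [-0.52  0.75 -0.02  1.77  0.03  0.62 -1.9 ] F [ 0.9  0.5 -2.3] g 0.586
```

View pics/z8.png

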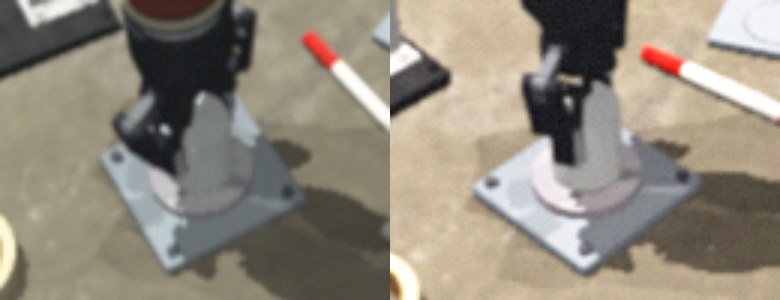

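Both views show the plug just above the middle of the seat. Creeping to contact.

Call:
step_arm(
  rows=[
    [0, 0, 0, 0.1, 0, 0, 0],
    [0, 0, 0, 0.17, 0, 0, 0],
    [0, 0, 0, 0.24, 0, 0, 0],
    [0, 0, 0, 0.3, 0, 0, 0],
    [0, 0, 0, 0.34, 0, 0, 0],
    [0, 0, 0, 0.37, 0, 0, 0],
    [0, 0, 0, 0.4, 0, 0, 0],
    [0, 0, 0, 0.4, 0, 0, 0],
  ],
)

```text
t: 22.65
tool_pos: [0.5189, 0.285, 0.0465]
tool_rot: [-3.12, -0.363, -0.001]
ft_force: [-4.2, -2.5, 9.3]
grip_width: 0.594
```

Call:
step_arm(
  rows=[
    [1, 0, 0, 0, 0, 0, 0],
    [1, 0, 0, 0, 0, 0, 0],
    [1, 0, 0, 0, 0, 0, 0],
    [1, 0, 0, 0, 0, 0, 0],
    [1, 0, 0, -3, 0, 0, 0],
    [1, 0, 0, -7, 0, 0, 0],
    [1, 0, 0, -12, 0, 0, 0],
    [1, 0, 0, -16, 0, 0, 0],
  ],
)

```text
t: 23.65
tool_pos: [0.519, 0.285, 0.2084]
tool_rot: [-3.119, -0.363, -0.004]
ft_force: [0.3, 0.6, 0.8]
grip_width: 0.998
```

Run:
```python
from h import *
st(); go([.64,-.03,.21],13.7); save('wrist','w9.png'); s=save('side','t9.png')
```

```text
t 23.65 pos [0.519  0.285  0.2084] yaw 13.28 tilt [ 0.0024 -0.0008] j [-0.52  0.54 -0.03  1.63  0.02  0.96 -1.89] F [0.3 0.6 0.8] g 0.998
shift [ 4.54 33.44 -0.17] turn [-0.001 -0.002 -0.007]
```

View pics/w9.png

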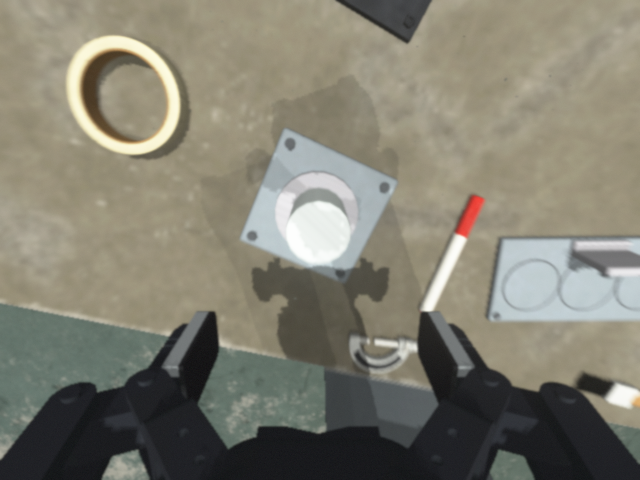

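The plain plug stands on the seat with its top at (318,232); I'll check the centring against the foot corners numerically.

Run:
```python
from h import *
w=load('w9.png'); g=w['img'].min(2);m=np.zeros_like(g)
m[190:275,270:365]=(g[190:275,270:365]>228)*255
k=max(cv2.findContours(m,0,1)[0],key=cv2.contourArea);e=cv2.fitEllipse(cv2.convexHull(k));print(e)
print('plug',onz(w,*e[0],.082).round(4))
# foot: fit quad on blue-ish
im=w['img'].astype(int);m=((im[:,:,2]-im[:,:,0]>3)|(im.min(2)>190)).astype(np.uint8);m[:115]=0;m[295:]=0;m[:,:230]=0;m[:,405:]=0
m=cv2.morphologyEx(m,cv2.MORPH_OPEN,np.ones((5,5)))
k=max(cv2.findContours(m,0,1)[0],key=cv2.contourArea);r=cv2.minAreaRect(k);print(r, 'foot',onz(w,*r[0],.011).round(4))
F=np.array([onz(w,u,v,.012) for u,v in((287,128),(396,182),(346,283),(241,239))]);print('foot corners',F.mean(0).round(4))
c=onz(w,316.5,209,.022);print('seat approx',c.round(4))
for u,v in((276,209),(358,209),(317,171)):print(onz(w,u,v,.022).round(4))
```

```text
((311.636962890625, 225.4687957763672), (62.26499557495117, 82.36306762695312), 137.17332458496094)
plug [0.5219 0.2886 0.082 ]
((317.85345458984375, 207.00863647460938), (125.00372314453125, 120.14539337158203), 23.198591232299805) foot [0.5209 0.2834 0.011 ]
foot corners [0.5169 0.2828 0.012 ]
seat approx [0.5213 0.2848 0.022 ]
[0.5124 0.3226 0.022 ]
[0.5305 0.2461 0.022 ]
[0.5565 0.2926 0.022 ]
```

Call:
step_arm(
  rows=[
    [1, 0.5, 4, 0, 0, 0, 0],
    [1, 1, 8, 0, 0, 0, 0],
    [1, 1.6, 12, 0, 0, 0, 0],
    [1, 2.2, 16, 0, 0, 0, 0],
    [1, 2.8, 20.5, 0, 0, 0, 0],
    [1, 3.4, 25, 0, 0, 0, 0],
    [1, 4, 29.5, 0, 0, 0, 0],
    [1, 4.5, 33.4, 0, 0, 0, 0],
  ],
)

```text
t: 24.75
tool_pos: [0.642, -0.0304, 0.2099]
tool_rot: [-3.116, -0.361, -0.015]
ft_force: [0.2, 0.2, 0.5]
grip_width: 1.001
```

Run:
```python
from h import *
st(); save('wrist','w10.png')
```

```text
t 24.75 pos [ 0.642  -0.0304  0.2099] yaw 13.2 tilt [ 0.0099 -0.0036] j [ 0.03  0.62 -0.02  1.48  0.    1.03 -1.33] F [0.2 0.2 0.5] g 1.001
```

View pics/w10.png

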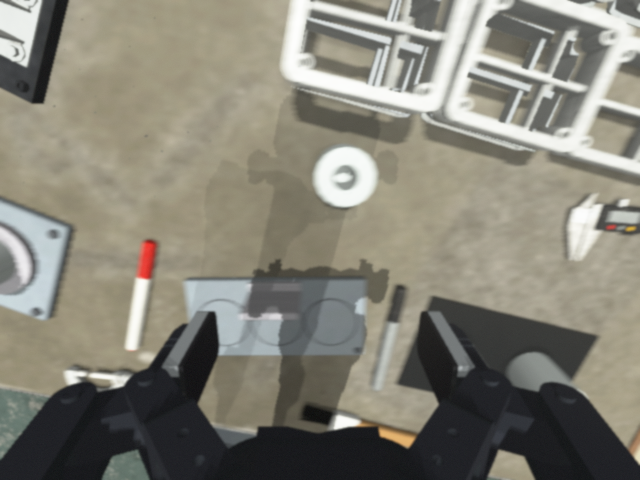

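The ring is at (346,177) with free floor left and right, where the fingers go. The nearest tray stack lies above it at around (290–420, 80–115), so I'll check its distance and height.

Run:
```python
from h import *
w=load('w10.png'); g=w['img'].min(2);m=np.zeros_like(g)
m[135:220,300:390]=(g[135:220,300:390]>200)*255
k=max(cv2.findContours(m,0,1)[0],key=cv2.contourArea);e=cv2.fitEllipse(cv2.convexHull(k));print(np.round(e[0],1),np.round(e[1],1),'ring',onz(w,*e[0],.05).round(4), tri([(w,*e[0]),(load('scene0.png'),299,218.2),(load('w1.png'),476.6,267.6)]))
R_=Rd(13.2); c0=onz(w,*e[0],.05)
for n,u,v in(('baseL',298,93),('baseR',410,116)):
    b=onz(w,u,v,0);print(n,b.round(3),'rel ring in tool',(R_.T@(b-c0)).round(3))
for u,v in((284,75),(440,112)):
    for z in(.03,.05,.07,.09,.11): p=onz(w,u,v,z);print(z,p.round(3),(R_.T@(p-c0))[:2].round(3))
print('cam',w['cam_to_world'][:3,3].round(3))
w9=load('w9.png');print('plug top',onz(w9,318.5,232.5,.082).round(4))
go([.685,-.043,.13],13.7)
```

```text
[345.4 176.4] [59.3 60.8] ring [ 0.6852 -0.0461  0.05  ] (array([ 0.6853, -0.045 ,  0.0443]), [np.float64(2.1), np.float64(0.3), np.float64(1.0)])
baseL [0.743 0.011 0.   ] rel ring in tool [ 0.069 -0.042  0.05 ]
baseR [ 0.748 -0.096  0.   ] rel ring in tool [0.049 0.063 0.05 ]
0.03 [0.752 0.023 0.03 ] [ 0.081 -0.052]
0.05 [0.751 0.021 0.05 ] [ 0.079 -0.05 ]
0.07 [0.749 0.018 0.07 ] [ 0.077 -0.048]
0.09 [0.747 0.016 0.09 ] [ 0.074 -0.046]
0.11 [0.745 0.014 0.11 ] [ 0.072 -0.045]
0.03 [ 0.755 -0.113  0.03 ] [0.052 0.081]
0.05 [ 0.753 -0.107  0.05 ] [0.052 0.075]
0.07 [ 0.751 -0.101  0.07 ] [0.051 0.069]
0.09 [ 0.749 -0.095  0.09 ] [0.051 0.062]
0.11 [ 0.747 -0.089  0.11 ] [0.05  0.056]
cam [ 0.723 -0.014  0.353]
plug top [0.5174 0.2819 0.082 ]
shift [3.89 1.3  8.01] turn [ 0.004 -0.01  -0.017]
```

Call:
step_arm(
  rows=[
    [1, 0.5, 0.2, 0, 0, 0, -0.18],
    [1, 1, 0.3, 0, 0, 0, -0.36],
    [1, 1.5, 0.5, 0, 0, 0, -0.54],
    [1, 1.5, 0.5, 0, 0, 0, -0.72],
    [1, 1.5, 0.5, 0, 0, 0, -0.9],
    [1, 1.5, 0.5, 0, 0, 0, -1.08],
    [1, 1.5, 0.5, 0, 0, 0, -1.26],
    [1, 1.5, 0.5, 0, 0, 0, -1.44],
  ],
)

```text
t: 25.8
tool_pos: [0.6585, -0.0402, 0.2087]
tool_rot: [2.106, 2.321, 0.008]
ft_force: [-0.9, 0.5, -0.1]
grip_width: 0.997
```

Run:
```python
from h import *
st(); go([.68,-.044,.18],180)
```

```text
t 25.8 pos [ 0.6585 -0.0402  0.2087] yaw 95.57 tilt [-0.0022  0.0088] j [ 0.25  0.67 -0.4   1.42  0.28  1.09 -0.1 ] F [-0.9  0.5 -0.1] g 0.997
shift [-0.58  2.08  2.89] turn [ 0.006  0.008 -1.474]
```

Call:
step_arm(
  rows=[
    [1, 0, 0.3, 0.5, 0, 0, -0.19],
    [1, -0.1, 0.6, 1, 0, 0, -0.37],
    [1, -0.2, 0.9, 1.5, 0, 0, -0.56],
    [1, -0.3, 1.2, 2, 0.002, 0.003, -0.74],
    [1, -0.4, 1.6, 2.5, 0.004, 0.005, -0.93],
    [1, -0.5, 2, 2.9, 0.006, 0.007, -1.11],
    [1, -0.6, 2.1, 2.9, 0.006, 0.008, -1.3],
    [1, -0.6, 2.1, 2.9, 0.006, 0.008, -1.47],
  ],
)

```text
t: 26.8
tool_pos: [0.6798, -0.0443, 0.1784]
tool_rot: [0.003, -3.14, 0.001]
ft_force: [0.3, -0.6, -0.3]
grip_width: 1.001
```

Run:
```python
from h import *
st(); w=save('wrist','w11.png')
p=proj(w,[.685,-.044,.05]);print(p)
g=w['img'].min(2);m=np.zeros_like(g);u,v=map(int,p)
y0,x0=max(v-55,0),u-55
m[y0:v+55,x0:u+55]=(g[y0:v+55,x0:u+55]>190)*255
for k in cv2.findContours(m,0,1)[0]:
    if cv2.contourArea(k)>300: e=cv2.fitEllipse(cv2.convexHull(k));print(np.round(e[0],1),np.round(e[1],1),'ring',onz(w,*e[0],.05).round(4),tri([(w,*e[0]),(load('w10.png'),345.4,176.4),(load('w1.png'),476.6,267.6)]))
go([.6865,-.044,.012],180)
```

```text
t 26.8 pos [ 0.6798 -0.0443  0.1784] yaw -179.88 tilt [ 0.0021 -0.0004] j [ 0.41  0.82 -0.76  1.37  0.57  1.18  1.17] F [ 0.3 -0.6 -0.3] g 1.001
(np.float64(320.8478896256173), np.float64(236.31371456187475))
[321.9 232.9] [59.7 63.2] ring [ 0.6821 -0.0431  0.05  ] (array([ 0.6844, -0.0444,  0.0457]), [np.float64(1.9), np.float64(2.5), np.float64(0.9)])
shift [-0.71  0.04 16.63] turn [-0.    -0.002  0.005]
```

View pics/w11.png

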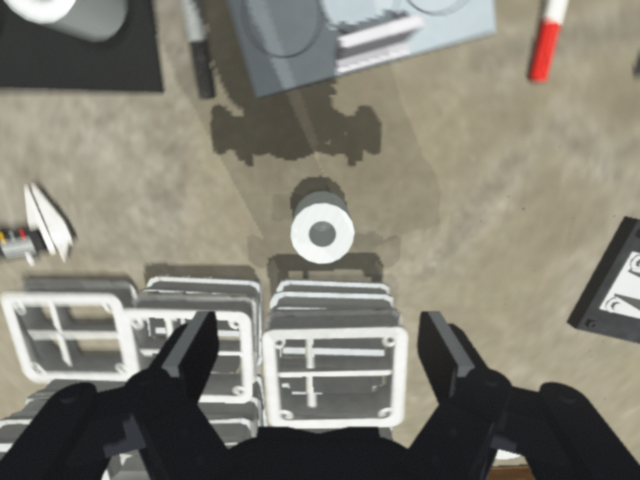

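The ring top is at (322,233); the tray stack behind it starts with its base rim at row ~283 and top rim at row ~330. The finger sides are clear.

Run:
```python
from h import *
w=load('w11.png')
for z in(.0,.03,.06,.09,.12): print(z,'rim1',onz(w,332,283,z).round(3)[:2],'top',onz(w,332,330,z).round(3)[:2],'shadow edge',onz(w,332,262,z).round(3)[:2])
go([.6845,-.0443,.014],180)
```

```text
0.0 rim1 [ 0.751 -0.032] top [ 0.806 -0.031] shadow edge [ 0.728 -0.032]
0.03 rim1 [ 0.736 -0.033] top [ 0.786 -0.033] shadow edge [ 0.716 -0.034]
0.06 rim1 [ 0.722 -0.035] top [ 0.766 -0.034] shadow edge [ 0.703 -0.035]
0.09 rim1 [ 0.707 -0.036] top [ 0.747 -0.036] shadow edge [ 0.691 -0.036]
0.12 rim1 [ 0.693 -0.038] top [ 0.727 -0.037] shadow edge [ 0.678 -0.038]
shift [-5.100e-01  1.000e-02  1.643e+01] turn [-0.    -0.002  0.005]
```

Call:
step_arm(
  rows=[
    [1, -0.4, 0, 3, 0, -0.002, 0],
    [1, -0.5, 0, 6.5, 0, -0.002, 0],
    [1, -0.5, 0, 10, 0, -0.002, 0],
    [1, -0.5, 0, 13, 0, -0.002, 0],
    [1, -0.5, 0, 15.3, 0, -0.002, 0],
    [1, -0.5, 0, 16.2, 0, -0.002, 0],
    [1, -0.5, 0, 16.4, 0, -0.002, 0],
    [1, -0.5, 0, 16.4, 0, -0.002, 0],
  ],
)

```text
t: 27.85
tool_pos: [0.6852, -0.0442, 0.0154]
tool_rot: [-0.008, 3.14, 0.0]
ft_force: [0.2, -0.4, -0.1]
grip_width: 0.999
```

Run:
```python
from h import *
st(); go([.6845,-.0443,.015],180)
```

```text
t 27.85 pos [ 0.6852 -0.0442  0.0154] yaw -179.72 tilt [-0.0017  0.0002] j [ 0.37  1.   -0.66  1.48  0.71  0.91  1.07] F [ 0.2 -0.4 -0.1] g 0.999
shift [ 0.07 -0.01  0.04] turn [0.    0.002 0.005]
```

Call:
step_arm(
  rows=[
    [0, 0, 0, 0, 0, 0, 0],
    [0, 0, 0, 0, 0, 0, 0],
    [0, 0, 0, 0, 0, 0, 0],
    [0, 0, 0, 0, 0, 0, 0],
    [0, 0, 0, 0, 0, 0, 0],
    [0, 0, 0, 0, 0, 0, 0],
    [0, 0, 0, -2, 0, 0, 0],
    [0, 0, 0, -5, 0, 0, 0],
  ],
)

```text
t: 28.85
tool_pos: [0.6836, -0.0449, 0.0648]
tool_rot: [0.008, -3.139, 0.001]
ft_force: [0.4, 0.2, -1.7]
grip_width: 0.592
```

Run:
```python
from h import *
st(); go([.55,-.014,.16],193.7); go([.5075,-.0135,.12],193.7)
```

```text
t 28.85 pos [ 0.6836 -0.0449  0.0648] yaw -179.72 tilt [ 0.0025 -0.0006] j [ 0.39  0.94 -0.69  1.45  0.66  0.99  1.1 ] F [ 0.4  0.2 -1.7] g 0.592
shift [13.36  3.15 -9.49] turn [-0.    -0.003 -0.234]
shift [17.6   3.22 -5.48] turn [-0.    -0.003 -0.234]
```

Call:
step_arm(
  rows=[
    [0, 0.5, 0.1, -4, 0, 0, 0],
    [0, 2, 0.4, -8, 0, 0, -0.03],
    [0, 5, 1, -9.5, 0, -0.001, -0.08],
    [0, 9, 1.7, -9.5, 0, -0.002, -0.13],
    [0, 13, 2.4, -9.5, 0, -0.003, -0.18],
    [0, 16.5, 3, -9, 0, -0.003, -0.234],
    [0, 17.6, 3.2, -7, 0, -0.003, -0.234],
    [0, 17.6, 3.2, -5.5, 0, -0.003, -0.234],
  ],
)

```text
t: 29.85
tool_pos: [0.5064, -0.0143, 0.12]
tool_rot: [0.375, -3.119, 0.003]
ft_force: [-0.4, 0.1, -2.0]
grip_width: 0.593
```

Run:
```python
from h import *
st(); go([.5075,-.0135,.029],193.7)
```

```text
t 29.85 pos [ 0.5064 -0.0143  0.12  ] yaw -166.29 tilt [ 0.0008 -0.0017] j [ 0.5   0.67 -0.81  1.95  0.67  0.82  1.13] F [-0.4  0.1 -2. ] g 0.593
shift [-0.13  0.07  9.1 ] turn [-0.002 -0.001  0.   ]
```

Call:
step_arm(
  rows=[
    [0, -0.1, 0.1, 2.5, 0, 0, 0],
    [0, -0.1, 0.1, 5, 0, 0, 0],
    [0, -0.1, 0.1, 7.2, 0, 0, 0],
    [0, -0.1, 0.1, 8.5, 0, 0, 0],
    [0, -0.1, 0.1, 8.9, 0, 0, 0],
    [0, -0.1, 0.1, 9.1, 0, 0, 0],
    [0, -0.1, 0.1, 9.1, 0, 0, 0],
    [0, -0.1, 0.1, 9.1, 0, 0, 0],
  ],
)

```text
t: 30.85
tool_pos: [0.5075, -0.0133, 0.0295]
tool_rot: [-0.375, 3.119, -0.003]
ft_force: [-0.2, -0.5, -1.5]
grip_width: 0.588
```

Run:
```python
from h import *
st(); go([.5075,-.0135,.026],193.7);save('wrist','w12.png')
```

```text
t 30.85 pos [ 0.5075 -0.0133  0.0295] yaw -166.3 tilt [-0.0002 -0.0019] j [ 0.41  0.8  -0.67  2.01  0.85  0.64  0.98] F [-0.2 -0.5 -1.5] g 0.588
shift [ 0.01 -0.02  0.35] turn [-0.002  0.     0.   ]
```

View pics/w12.png

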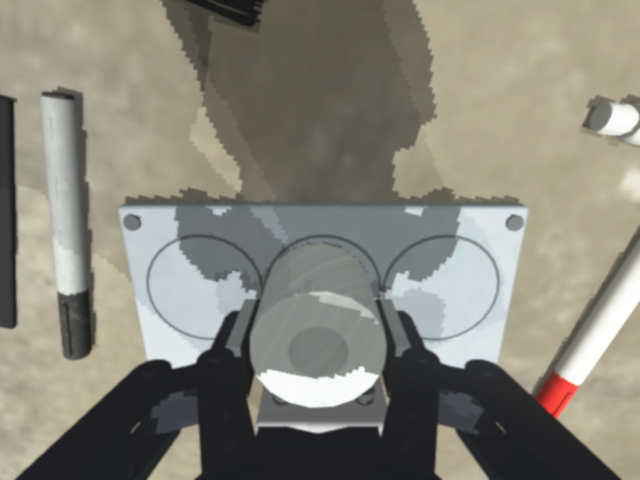

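The ring hangs over the middle circle, its near bottom edge at about row 243 against the circle's near edge at row 236. The gap left and right looks even. I'll quantify this.

Run:
```python
from h import *
w=load('w12.png'); Rk=Rd(13.7)
f=lambda u,v,z:(Rk.T@(onz(w,u,v,z)-[.5075,-.0135,z]))[:2].round(4)
print('ring near',f(321,243,.0135),'circle near',f(321,236,.01),'side circles near/far',f(204,235,.01),f(204,339,.01),f(442,235,.01),f(442,339,.01),'left right',f(147,288,.01),f(498,287,.01))
print(f(264,290,.01),f(381,290,.01))
```

```text
ring near [-0.0292  0.0005] circle near [-0.0315  0.0004] side circles near/far [-0.032  0.057] [0.027  0.0633] [-0.0321 -0.0581] [ 0.0269 -0.0649] left right [-0.0035  0.0891] [-0.0042 -0.0898]
[-0.0024  0.0295] [-0.0025 -0.0303]
```

Call:
step_arm(
  rows=[
    [0, -0.05, 0, 0.1, 0, 0, 0],
    [0, -0.05, 0, 0.17, 0, 0, 0],
    [0, -0.05, 0, 0.24, 0, 0, 0],
    [0, -0.05, 0, 0.3, 0, 0, 0],
    [0, -0.05, 0, 0.35, 0, 0, 0],
    [0, -0.05, 0, 0.4, 0, 0, 0],
    [0, -0.05, 0, 0.45, 0, 0, 0],
    [0, -0.05, 0, 0.45, 0, 0, 0],
  ],
)

```text
t: 31.9
tool_pos: [0.5079, -0.0132, 0.0269]
tool_rot: [-0.375, 3.118, -0.006]
ft_force: [-4.0, -2.5, 14.3]
grip_width: 0.588
```

Contact made. Release and lift.

Call:
step_arm(
  rows=[
    [0, -0.05, 0, 0.2, 0, 0, 0],
    [1, -0.05, 0, 0, 0, 0, 0],
    [1, -0.05, 0, 0, 0, 0, 0],
    [1, -0.05, 0, 0, 0, 0, 0],
    [1, 0, 0, -1, 0, 0, 0],
    [1, 0, 0, -5, 0, 0, 0],
    [1, 0, 0, -10, 0, 0, 0],
    [1, 0, 0, -14, 0, 0, 0],
  ],
)

```text
t: 32.9
tool_pos: [0.5079, -0.0124, 0.1692]
tool_rot: [-0.376, 3.117, -0.006]
ft_force: [0.4, -0.9, 0.2]
grip_width: 0.997
```

Run:
```python
from h import *
st(); w=save('wrist','w13.png')
g=w['img'].min(2)
u,v=map(int,proj(w,[.5075,-.0135,.06]));m=np.zeros_like(g);m[v-50:v+50,u-50:u+50]=(g[v-50:v+50,u-50:u+50]>200)*255
for k in cv2.findContours(m,0,1)[0]:
    if cv2.contourArea(k)>300:e=cv2.fitEllipse(cv2.convexHull(k));print(np.round(e[0],1),np.round(e[1],1),onz(w,*e[0],.06).round(4))
g=cv2.cvtColor(w['img'],cv2.COLOR_RGB2GRAY)
b=cv2.adaptiveThreshold(g,255,cv2.ADAPTIVE_THRESH_MEAN_C,cv2.THRESH_BINARY_INV,9,6)
for k in cv2.findContours(b,cv2.RETR_LIST,1)[0]:
    if len(k)>20:
        q=cv2.fitEllipse(k);p=onz(w,*q[0],.01)
        if 45<q[1][0]<90 and q[1][1]<95 and abs(p[0]-.5)<.06: print('circ',np.round(q[0],1),np.round(q[1],1),p.round(4))
go([.507,-.22,.18],103.7);go([.507,-.218,.18],90)
```

```text
t 32.9 pos [ 0.5079 -0.0124  0.1692] yaw -166.26 tilt [-0.002  -0.0038] j [ 0.54  0.61 -0.87  1.89  0.59  0.91  1.19] F [ 0.4 -0.9  0.2] g 0.997
[317.5 233.5] [64.7 68.9] [ 0.5051 -0.0158  0.06  ]
circ [574.2 328.9] [61.3 72.2] [0.5569 0.2585 0.01  ]
circ [626.3 305.5] [74.1 90.9] [0.5209 0.295  0.01  ]
circ [319.6 262.4] [72.3 75.9] [ 0.5479 -0.0034  0.01  ]
circ [388.8 216.3] [61.4 66.3] [0.4904 0.0454 0.01  ]
circ [251.6 215.8] [61.3 65.7] [ 0.519  -0.0725  0.01  ]
circ [ 15.2 174.8] [53.  79.2] [ 0.5315 -0.2747  0.01  ]
shift [  5.32 -20.19  -0.56] turn [0.004 0.013 1.572]
shift [  5.27 -20.    -0.56] turn [0.006 0.013 1.811]
```

Call:
step_arm(
  rows=[
    [1, 0.5, -2, -0.6, 0, 0, 0.18],
    [1, 1.2, -4.5, -0.6, 0, 0, 0.36],
    [1, 2, -7.5, -0.6, 0, 0, 0.54],
    [1, 2.8, -10.5, -0.6, 0, 0, 0.72],
    [1, 3.6, -13.5, -0.6, 0, 0, 0.9],
    [1, 4.4, -16.5, -0.6, 0.002, 0.006, 1.08],
    [1, 5.3, -20, -0.6, 0.004, 0.013, 1.26],
    [1, 5.3, -20, -0.6, 0.004, 0.013, 1.44],
  ],
)

```text
t: 33.95
tool_pos: [0.5059, -0.2221, 0.1801]
tool_rot: [1.789, 2.582, -0.004]
ft_force: [0.3, 1.0, -0.4]
grip_width: 0.998
```

Run:
```python
from h import *
st(); go([.5072,-.2184,.16],90); go([.5072,-.2184,.0285],90)
```

```text
t 33.95 pos [ 0.5059 -0.2221  0.1801] yaw 110.55 tilt [-0.0019 -0.0019] j [ 0.68  0.56 -0.48  1.77  0.32  0.89  0.42] F [ 0.3  1.  -0.4] g 0.998
shift [0.31 0.26 2.01] turn [-0.002  0.002  0.359]
shift [ 0.33  0.28 15.16] turn [-0.002  0.002  0.359]
```

Call:
step_arm(
  rows=[
    [1, 0.3, 0.3, 0.5, -0.002, 0.002, 0.18],
    [1, 0.3, 0.3, 2, -0.002, 0.002, 0.3],
    [1, 0.3, 0.3, 5, -0.002, 0.002, 0.359],
    [1, 0.3, 0.3, 8.5, -0.002, 0.002, 0.359],
    [1, 0.3, 0.3, 12, -0.002, 0.002, 0.359],
    [1, 0.3, 0.3, 14.5, -0.002, 0.002, 0.359],
    [1, 0.3, 0.3, 15.1, -0.002, 0.002, 0.359],
    [1, 0.3, 0.3, 15.1, -0.002, 0.002, 0.359],
  ],
)

```text
t: 34.95
tool_pos: [0.5078, -0.2185, 0.0294]
tool_rot: [2.221, 2.221, 0.001]
ft_force: [0.2, 0.7, 0.9]
grip_width: 1.003
```

Run:
```python
from h import *
st(); go([.5072,-.2184,.0285],90)
```

```text
t 34.95 pos [ 0.5078 -0.2185  0.0294] yaw 89.99 tilt [0.0002 0.0009] j [ 0.54  0.76 -0.28  1.89  0.37  0.55  0.02] F [0.2 0.7 0.9] g 1.003
shift [ 0.01 -0.06  0.09] turn [ 0.001 -0.    -0.   ]
```

Call:
step_arm(
  rows=[
    [0, 0, 0, 0, 0, 0, 0],
    [0, 0, 0, 0, 0, 0, 0],
    [0, 0, 0, 0, 0, 0, 0],
    [0, 0, 0, 0, 0, 0, 0],
    [0, 0, 0, 0, 0, 0, 0],
    [0, 0, 0, -2, 0, 0, 0],
    [0, 0, 0, -6, 0, 0, 0],
    [0, 0, 0, -10, 0, 0, 0],
  ],
)

```text
t: 35.95
tool_pos: [0.507, -0.2184, 0.1303]
tool_rot: [-2.221, -2.221, -0.0]
ft_force: [-0.2, -0.4, -2.2]
grip_width: 0.586
```

Run:
```python
from h import *
st(); go([.4932,.0455,.15],103.7)
```

```text
t 35.95 pos [ 0.507  -0.2184  0.1303] yaw 89.99 tilt [ 0.0005 -0.0003] j [ 0.6   0.61 -0.36  1.82  0.29  0.76  0.08] F [-0.2 -0.4 -2.2] g 0.586
shift [26.39 -1.38 -1.95] turn [-0.    -0.001 -0.239]
```

Call:
step_arm(
  rows=[
    [0, 3.5, -0.2, -1.5, 0, 0, -0.03],
    [0, 7.5, -0.4, -2, 0, 0, -0.07],
    [0, 12, -0.6, -2, 0, 0, -0.11],
    [0, 16.5, -0.9, -2, 0, 0, -0.15],
    [0, 21, -1.1, -2, 0, 0, -0.19],
    [0, 25, -1.3, -2, 0, 0, -0.239],
    [0, 26.4, -1.4, -2, 0, 0, -0.239],
    [0, 26.4, -1.4, -2, 0, 0, -0.239],
  ],
)

```text
t: 36.95
tool_pos: [0.4927, 0.0459, 0.1505]
tool_rot: [-1.939, -2.471, 0.0]
ft_force: [0.3, -0.8, -3.2]
grip_width: 0.589
```

Run:
```python
from h import *
st(); go([.4932,.0455,.039],103.7)
```

```text
t 36.95 pos [0.4927 0.0459 0.1505] yaw 103.77 tilt [ 0.0003 -0.0005] j [ 0.16  0.52 -0.43  1.95  0.31  0.74 -0.22] F [ 0.3 -0.8 -3.2] g 0.589
shift [-0.05  0.04 11.15] turn [-0.001 -0.     0.001]
```

Call:
step_arm(
  rows=[
    [0, 0, 0, 2.5, 0, 0, 0],
    [0, 0, 0, 5.5, 0, 0, 0],
    [0, 0, 0, 8, 0, 0, 0],
    [0, 0, 0, 10, 0, 0, 0],
    [0, 0, 0, 10.8, 0, 0, 0],
    [0, 0, 0, 11.1, 0, 0, 0],
    [0, 0, 0, 11.2, 0, 0, 0],
    [0, 0, 0, 11.2, 0, 0, 0],
  ],
)

```text
t: 37.95
tool_pos: [0.4931, 0.0458, 0.0391]
tool_rot: [1.939, 2.471, 0.001]
ft_force: [-0.9, 1.1, -2.3]
grip_width: 0.587
```

Run:
```python
from h import *
st(); go([.4932,.0455,.0345],103.7)
w=save('wrist','w14.png')
```

```text
t 37.95 pos [0.4931 0.0458 0.0391] yaw 103.75 tilt [0.     0.0006] j [ 0.07  0.69 -0.31  2.04  0.44  0.47 -0.33] F [-0.9  1.1 -2.3] g 0.587
shift [-0.03  0.    0.46] turn [ 0.001 -0.     0.001]
```

View pics/w14.png

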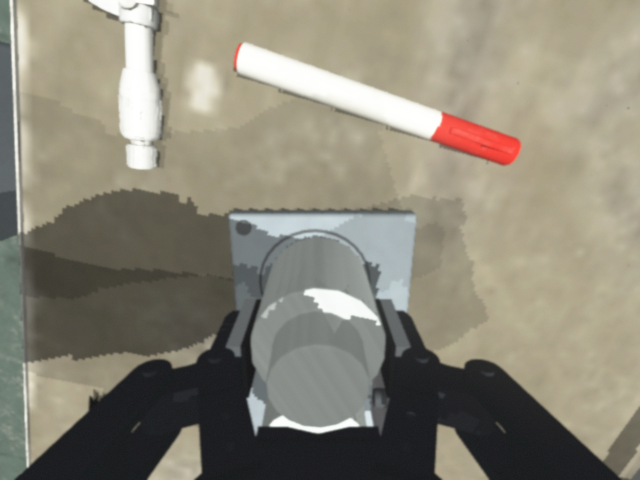

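The plug hangs over its circle: circle columns 260–368 centre on ~315, plug base on ~319. That is about 2 mm toward the rear, so I shift 1.7 mm forward and lower.

Call:
step_arm(
  rows=[
    [0, 0, -0.1, 0.1, 0, 0, 0],
    [0, 0, -0.17, 0.2, 0, 0, 0],
    [0, 0, -0.17, 0.28, 0, 0, 0],
    [0, 0, -0.17, 0.34, 0, 0, 0],
    [0, 0, -0.17, 0.38, 0, 0, 0],
    [0, 0, -0.17, 0.42, 0, 0, 0],
    [0, 0, -0.17, 0.46, 0, 0, 0],
    [0, 0, -0.17, 0.48, 0, 0, 0],
  ],
)

```text
t: 39.0
tool_pos: [0.4913, 0.0454, 0.0368]
tool_rot: [1.938, 2.47, -0.0]
ft_force: [-5.4, -1.9, 21.4]
grip_width: 0.592
```

Call:
step_arm(
  rows=[
    [0, 0, 0, 0, 0, 0, 0],
    [1, 0, 0, 0, 0, 0, 0],
    [1, 0, 0, 0, 0, 0, 0],
    [1, 0, 0, 0, 0, 0, 0],
    [1, 0, 0, -1, 0, 0, 0],
    [1, 0, 0, -5, 0, 0, 0],
    [1, 0, 0, -10, 0, 0, 0],
    [1, 0, 0, -14, 0, 0, 0],
  ],
)

```text
t: 40.0
tool_pos: [0.4913, 0.0458, 0.1793]
tool_rot: [1.937, 2.469, 0.002]
ft_force: [-0.0, -0.2, 0.0]
grip_width: 1.002
```

Run:
```python
from h import *
st(); go([.507,-.318,.175],90); save('wrist','w15.png')
```

```text
t 40.0 pos [0.4913 0.0458 0.1793] yaw 103.77 tilt [-0.0019  0.0028] j [ 0.18  0.47 -0.46  1.93  0.29  0.8  -0.2 ] F [-0.  -0.2  0. ] g 1.002
shift [-35.71  -7.13   0.47] turn [0.003 0.002 0.24 ]
```

Call:
step_arm(
  rows=[
    [1, -4.5, -0.9, 0, 0, 0, 0.03],
    [1, -9.5, -1.9, 0, 0, 0, 0.07],
    [1, -14.5, -2.9, 0, 0, 0, 0.11],
    [1, -19.5, -3.9, 0, 0, 0, 0.15],
    [1, -24.5, -4.9, 0, 0, 0, 0.19],
    [1, -29.5, -5.9, 0, 0, 0, 0.22],
    [1, -34, -6.8, 0.4, 0.003, 0.002, 0.24],
    [1, -35.7, -7.1, 0.4, 0.003, 0.002, 0.24],
  ],
)

```text
t: 41.05
tool_pos: [0.5089, -0.3208, 0.1797]
tool_rot: [2.223, 2.212, 0.009]
ft_force: [-0.4, 0.5, -0.0]
grip_width: 1.003
```

Run:
```python
from h import *
st(); go([.507,-.318,.0285],90)
```

```text
t 41.05 pos [ 0.5089 -0.3208  0.1797] yaw 89.72 tilt [0.0001 0.0081] j [ 0.76  0.61 -0.37  1.63  0.26  0.94  0.29] F [-0.4  0.5 -0. ] g 1.003
shift [ 0.28 -0.31 15.12] turn [ 0.008 -0.    -0.005]
```

Call:
step_arm(
  rows=[
    [1, 0.2, -0.2, 3, 0.008, 0, -0.005],
    [1, 0.3, -0.3, 6.5, 0.008, 0, -0.005],
    [1, 0.3, -0.3, 9.5, 0.008, 0, -0.005],
    [1, 0.3, -0.3, 12.5, 0.008, 0, -0.005],
    [1, 0.3, -0.3, 14.5, 0.008, 0, -0.005],
    [1, 0.3, -0.3, 15.1, 0.008, 0, -0.005],
    [1, 0.3, -0.3, 15.1, 0.008, 0, -0.005],
    [1, 0.3, -0.3, 15.1, 0.008, 0, -0.005],
  ],
)

```text
t: 42.05
tool_pos: [0.508, -0.3178, 0.0298]
tool_rot: [2.22, 2.22, 0.002]
ft_force: [0.4, 0.1, 0.5]
grip_width: 0.999
```

Run:
```python
from h import *
st(); go([.507,-.318,.0285],90)
```

```text
t 42.05 pos [ 0.508  -0.3178  0.0298] yaw 90.02 tilt [-0.0007  0.002 ] j [ 0.7   0.8  -0.29  1.75  0.36  0.63  0.2 ] F [0.4 0.1 0.5] g 0.999
shift [-0.02 -0.1   0.13] turn [0.002 0.001 0.   ]
```

Call:
step_arm(
  rows=[
    [0, 0, -0.1, 0, 0, 0, 0],
    [0, 0, -0.1, 0, 0, 0, 0],
    [0, 0, -0.1, 0, 0, 0, 0],
    [0, 0, -0.1, 0, 0, 0, 0],
    [0, 0, -0.1, 0, 0, 0, 0],
    [0, 0, -0.1, -2, 0, 0, 0],
    [0, 0, -0.1, -6, 0, 0, 0],
    [0, 0, -0.1, -10, 0, 0, 0],
  ],
  newtons=60,
)

```text
t: 43.05
tool_pos: [0.5057, -0.3174, 0.1296]
tool_rot: [-2.22, -2.221, -0.0]
ft_force: [-1.0, -1.1, -2.6]
grip_width: 0.579
```

Run:
```python
from h import *
st(); go([.52,-.0722,.13],103.7)
```

```text
t 43.05 pos [ 0.5057 -0.3174  0.1296] yaw 90.03 tilt [ 0.0009 -0.0006] j [ 0.74  0.67 -0.36  1.69  0.29  0.84  0.26] F [-1.  -1.1 -2.6] g 0.579
shift [ 2.452e+01  1.440e+00 -2.000e-02] turn [-0.001 -0.001 -0.239]
```

Call:
step_arm(
  rows=[
    [0, 4, 0.2, 0, 0, 0, -0.03],
    [0, 8.5, 0.5, 0, 0, 0, -0.08],
    [0, 13, 0.8, 0, 0, 0, -0.13],
    [0, 17.5, 1.1, 0, 0, 0, -0.18],
    [0, 22, 1.3, 0, 0, 0, -0.22],
    [0, 24.5, 1.4, 0, 0, 0, -0.239],
    [0, 24.5, 1.4, 2, 0, 0, -0.239],
    [0, 24.5, 1.4, 4, 0, 0, -0.239],
  ],
)

```text
t: 44.05
tool_pos: [0.5189, -0.0719, 0.0889]
tool_rot: [-1.938, -2.47, 0.001]
ft_force: [0.1, -0.1, -2.0]
grip_width: 0.583
```

Run:
```python
from h import *
st(); go([.52,-.0724,.040],103.7)
```

```text
t 44.05 pos [ 0.5189 -0.0719  0.0889] yaw 103.78 tilt [ 0.0013 -0.0015] j [ 0.34  0.64 -0.37  1.93  0.37  0.64 -0.03] F [ 0.1 -0.1 -2. ] g 0.583
shift [-0.08  0.1   4.89] turn [-0.002 -0.001  0.001]
```

Call:
step_arm(
  rows=[
    [0, -0.1, 0.1, 1.5, 0, 0, 0],
    [0, -0.1, 0.1, 3, 0, 0, 0],
    [0, -0.1, 0.1, 4, 0, 0, 0],
    [0, -0.1, 0.1, 4.5, 0, 0, 0],
    [0, -0.1, 0.1, 4.8, 0, 0, 0],
    [0, -0.1, 0.1, 4.9, 0, 0, 0],
    [0, -0.1, 0.1, 4.9, 0, 0, 0],
    [0, -0.1, 0.1, 4.9, 0, 0, 0],
  ],
)

```text
t: 45.05
tool_pos: [0.5202, -0.0726, 0.0401]
tool_rot: [-1.938, -2.471, 0.0]
ft_force: [-0.6, -0.7, -2.4]
grip_width: 0.578
```

Run:
```python
from h import *
st(); go([.52,-.0724,.036],103.7); save('wrist','w16.png')
```

```text
t 45.05 pos [ 0.5202 -0.0726  0.0401] yaw 103.78 tilt [ 0.0011 -0.001 ] j [ 0.31  0.72 -0.32  1.96  0.42  0.53 -0.07] F [-0.6 -0.7 -2.4] g 0.578
shift [ 0.03 -0.02  0.41] turn [-0.001 -0.001  0.001]
```

View pics/w16.png

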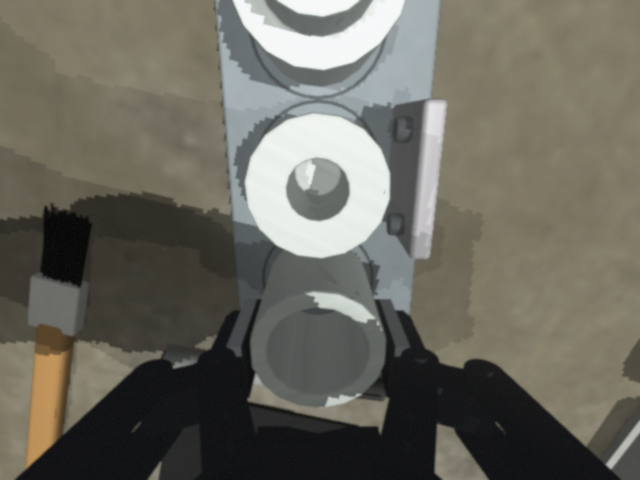

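The ring stands in the middle with its top at (317,186), the stepped plug is back in its circle, and the bushing hangs over its circle (columns 263–375, centre 319). Lowering.

Call:
step_arm(
  rows=[
    [0, 0, 0, 0.1, 0, 0, 0],
    [0, 0, 0, 0.2, 0, 0, 0],
    [0, 0, 0, 0.27, 0, 0, 0],
    [0, 0, 0, 0.33, 0, 0, 0],
    [0, 0, 0, 0.38, 0, 0, 0],
    [0, 0, 0, 0.42, 0, 0, 0],
    [0, 0, 0, 0.46, 0, 0, 0],
    [0, 0, 0, 0.46, 0, 0, 0],
  ],
)

```text
t: 46.1
tool_pos: [0.5202, -0.0726, 0.0368]
tool_rot: [-1.938, -2.471, 0.001]
ft_force: [-3.6, 0.2, 8.2]
grip_width: 0.585
```

Call:
step_arm(
  rows=[
    [0, 0, 0, 0, 0, 0, 0],
    [1, 0, 0, 0, 0, 0, 0],
    [1, 0, 0, 0, 0, 0, 0],
    [1, 0, 0, 0, 0, 0, 0],
    [1, 0, 0, -1, 0, 0, 0],
    [1, 0, 0, -5, 0, 0, 0],
    [1, 0, 0, -10, 0, 0, 0],
    [1, 0, 0, -15, 0, 0, 0],
  ],
)

```text
t: 47.1
tool_pos: [0.5201, -0.0725, 0.1889]
tool_rot: [-1.938, -2.472, 0.0]
ft_force: [0.6, -0.3, -1.2]
grip_width: 1.0
```

Call:
step_arm(
  rows=[
    [1, 0, 0, -2, 0, 0, 0],
    [1, 0, 0, -4, 0, 0, 0],
    [1, 0, 0, -5, 0, 0, 0],
    [1, 0, 0, -5, 0, 0, 0],
    [1, 0, 0, -5, 0, 0, 0],
    [1, 0, 0, -5, 0, 0, 0],
    [1, 0, 0, -5, 0, 0, 0],
    [1, 0, 0, -5, 0, 0, 0],
  ],
)

```text
t: 48.1
tool_pos: [0.5201, -0.0725, 0.2386]
tool_rot: [-1.938, -2.471, 0.001]
ft_force: [-0.3, 0.4, 0.4]
grip_width: 0.999
```

Run:
```python
from h import *
st(); w=save('wrist','w17.png'); s=save('side','t17.png');c=save('scene','s17.png')
def top(C,p,r,thr,z):
    g=C['img'].min(2);u,v=map(int,proj(C,p));m=np.zeros_like(g);m[v-r:v+r,u-r:u+r]=(g[v-r:v+r,u-r:u+r]>thr)*255
    ks=cv2.findContours(m,0,1)[0]
    if not ks: print('none');return
    k=max(ks,key=cv2.contourArea);e=cv2.fitEllipse(cv2.convexHull(k));print(p,np.round(e[0],1),np.round(e[1],1),onz(C,*e[0],z).round(4))
for n,p,z in(('ring',[.506,-.0135,.06],.06),('bush',[.52,-.0724,.07],.07),('step',[.4915,.0455,.068],.068)):
    print(n);top(w,p,36,215,z);top(c,p,11,200,z)
print('plug');top(c,[.518,.285,.082],13,225,.082);top(s,[.518,.285,.082],15,225,.082)
print('before step',[onz(load('w1.png'),322.3,147.1,.068).round(4)],'bush',onz(load('w1.png'),323.8,268.9,.07).round(4))
print('mat bright px',[(C['img'].min(2)[int(v)-12:int(v)+12,int(u)-12:int(u)+12]>150).sum() for C in(c,s) for u,v in[proj(C,[.507,-.268,.03])]])
```

```text
t 48.1 pos [ 0.5201 -0.0725  0.2386] yaw 103.8 tilt [ 0.0006 -0.001 ] j [ 0.42  0.45 -0.48  1.76  0.24  0.99  0.09] F [-0.3  0.4  0.4] g 0.999
ring
[0.506, -0.0135, 0.06] [318.  145.4] [57.3 62.8] [ 0.5051 -0.0143  0.06  ]
[0.506, -0.0135, 0.06] [336.4 258.7] [16.4 23.3] [ 0.5045 -0.0066  0.06  ]
bush
[0.52, -0.0724, 0.07] [318.6 213.3] [53.5 55.5] [ 0.5197 -0.0715  0.07  ]
[0.52, -0.0724, 0.07] [347. 240.] [11.6 13. ] [ 0.5251 -0.0649  0.07  ]
step
[0.4915, 0.0455, 0.068] [319.9  62.1] [75.3 80. ] [0.4909 0.0492 0.068 ]
[0.4915, 0.0455, 0.068] [326.9 269.5] [19.1 26.5] [0.4912 0.0404 0.068 ]
plug
[0.518, 0.285, 0.082] [240.7 316.6] [18.6 22.7] [0.5163 0.2854 0.082 ]
[0.518, 0.285, 0.082] [277.  308.1] [17.  25.2] [0.5195 0.2846 0.082 ]
before step [array([0.4902, 0.0456, 0.068 ])] bush [ 0.5188 -0.0719  0.07  ]
mat bright px [np.int64(0), np.int64(46)]
```

```bash
python3 -c "
from bench import arm
print(arm.hand_in())"
```

```text
the job is handed in; nothing more can be done
None
```

The changeover is done and handed in at about 48 s of the 139 s allowed. I moved the bushing and then the stepped plug onto the mat. Then I stood the plain plug on the seat, put the ring in the middle place of the rack, and returned the stepped plug and the bushing to their own ends. The gripper ended open, about 24 cm above the table and clear of everything.

**Last checks:**
- **Ring:** its wrist reading is within about 1 mm of the middle circle.
- **Bushing:** within about 1 mm of where it stood at the start.
- **Plain plug:** within about 2 mm of the seat centre, from the scene and side views. An earlier wrist reading put it 2–3 mm off.
- **Stepped plug:** the readings disagree by about 9 mm along the rack: 4 mm to one side of its start place (wrist) and 5 mm to the other (scene). Both outlines mixed the spigot with the shoulder. The tool released it within 1–2 mm of its start place.
- **Other scene readings:** the coarse scene outlines of the ring and bushing were about 7–9 mm off the wrist readings. I trusted the wrist views, because neighbouring tops spoil those outlines.
- **Forces:** the highest I read at the wrist was about 22 N, on setting down the stepped plug. I only read forces at the end of each move.

I had used all 16 pictures before the final release, so the last check was by numbers only and I did not look at the finished scene.

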